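# Show a sample vial to the inspection camera beside its scale rod

### The arm

A 6-joint arm with a two-finger parallel gripper is mounted at the origin on the work surface; the furniture and walls round the work are solid. World frame = base frame: x ahead of the robot, y to its left, z up, the work surface at z = 0. Lengths are in m, angles in rad, forces in N, time in s.
With the tool pointing down it reaches from about 0.4 to 0.825 m from the base axis. Payload 7 kg.
Tool frame: the origin (TCP) lies between the finger pads; the fingertips stand 25 mm ahead of it and the grasp point (between the pads) lies 6 mm ahead of it (arm.tip_extent is the z of the fingertips in the tool frame, in m); z points along the fingers, x is the direction in which the jaws open and shut, and the axes are right-handed (so a half turn about z gives the same grasp; the last joint's range is limited). The gripper opens to 88 mm and grips with 3 to 60 N. Pads are 19 mm wide; open, the fingers measure 130 mm over their backs; the gripper's body (78 mm by 193 mm) begins 47 mm behind the grasp point.
Start: joints at [1.605, 0.359, 0.012, 0, -1.224, -0.288], TCP at [0.169, 0.653, 0.252] pointing down, gripper open.
Joint ranges: [-3.07, 3.07], [-1.43, 2.12], [-1.02, 1.25], [-3.03, 1.67], [-3.05, -0], [-3.03, 3.03]. Speed limits (rad/s): [2.39, 2.39, 3.01, 3.14, 3.14, 3.14].

### API

Orientations are given as [roll, pitch, yaw] about the fixed x, y, z axes, in that order (R = Rz(yaw) Ry(pitch) Rx(roll)).
In Python, from station import monitor, grab_frame, job_done, arm gives the robot as it stands.
- The arm moves only by the shell command python3 -m jog 'ROWS' [FORCE]. ROWS is JSON, a list that holds one entry, the list of rows, each a list of 7 numbers: the shift along the world's x, y, z in m, then the turn, a rotation vector about the world's x, y, z in rad, then the opening, from 0 (shut) to 1 (fully open). In form: [[[dx, dy, dz, ax, ay, az, claw], ...]]. A call has 1 to 20 rows; each row shifts and turns the commanded pose from where the row before left it; what a row does not reach is not made up. A row lasts 1/8 s, in which the tool goes at most 62.5 mm and 10.7 degrees, less where a joint would pass 70% of its speed; a pose out of reach is approached as far as the arm can. A call is refused whole if a number of a shift passes 0.0625 or a number of a turn 0.188, either way. A call with a gripper value outside its range is refused whole. The fingers move at their own pace and stop on an object; FORCE is the grip in N (left out, the last holds). Time passes only in rows, so rows that do not move let the fingers close. It gives the time, the measured TCP pose, the force and the opening at its end, in the units of the state.
- monitor.get_state(): the state, without advancing time (a new reading comes with each control period).
- grab_frame(name): name is "scene" or "top" or "wrist"; returns a dict with "pixels" (384x512x3 uint8, red, green, blue), "K" (3x3 intrinsics, pixels), "k1" (the pictures are not rectified: a ray, as slopes to the right and down, at radius r is drawn at 1 + k1 r^2 times it, then the intrinsics apply), "view" (4x4, takes a point from world to camera coordinates); the wrist camera has in their place "hand_eye" (4x4, takes a point from camera to tool coordinates, whose origin is the TCP and whose axes are the tool frame's). Camera axes: x right, y down, z forward; pixel columns grow to the right and rows downward; lengths in m; the calibration is good to about 2 mm. A picture is of the moment at which its call begins: read the wrist's pose just before it. There is no depth.
- job_done(): hands the job in, once; it reports no verdict.
The state is a dict: "t": time; "q": joint angles; "qd": joint speeds; "joint_efforts": joint torques, N m; "eef_pos": TCP position; "ee_rot": TCP orientation; "force": force on the tool from outside, world axes, zero at the start; "moment": the same for the moment, N m; "width": finger opening in m.
Only numpy, scipy, OpenCV 4.12 (cv2) and the standard library are available. Lean on these libraries where they do the work, as an engineer would, in place of code of your own. Each camera call takes 0.05 s, during which the arm holds its last target.

### The job

Set up a scaled inspection view: take the round scale rod out of the sloped stand, stand it foot down and fully home in the upright holder on the inspection camera's base, and let go of it. Then pick the sample vial out of its round nest and hold it before the lens: middle of the vial on the lens's line of sight 9 cm in front of the lens, leaning 30 degrees straight back from the lens so that its bottom is turned towards the lens and its cap away. Finish still holding it there, steady and in the gripper alone, with the rod left standing; do not bump the camera or shift the two other loose vials.

Things in the scene. Friction and masses are not known exactly. Their poses are not given: they have to be found in the camera images.
- scale_rod: Round bare-metal rod, 10 mm diameter, 150 mm long, 60 g, black ring marks every 10 mm. Origin at the centre of its foot, z axis along the rod to its top. Starts with its foot in the sloped stand's tube, leaning about 40 to 45 degrees from vertical; it pulls out along its own axis and is free after 45 mm. Both ends are alike in shape.
- sloped_stand: Fixed low dark stand, 75x60x10 mm base, with a tilted black tube 45 mm long (21 mm outside, 13 mm bore, 41 mm deep), leaning 40 degrees from vertical towards the stand's +x axis. Origin at the underside, 12 mm behind the base's centre, below the tube's lower end.
- rod_holder (a point): Centre of the inner floor (12 mm above the worktop) of the upright black cup on a strip of the camera's base plate. Cup: 22 mm outside, 14 mm bore, 46 mm deep, mouth flared to 26 mm bore at 58 mm above the worktop. Axes as the camera's: z up, -x is where the lens looks. The rod's foot belongs on this point.
- inspection_camera: Fixed small grey camera with black lens on a post over a dark base plate. Origin on the worktop below the camera, 20 mm behind the lens front; the lens looks level along the body's -x axis, 180 mm above the worktop. Camera box 50x52x46 mm, its top at 203 mm. The rod holder stands at x -110, y +65 mm in its frame.
- lens (a point): Centre of the lens's front glass, 180 mm above the worktop; its -x axis is the line of sight.
- view_pose (a point): Point on the line of sight 90 mm in front of the lens, 180 mm above the worktop, where the middle of the vial must be. Its z axis is the wanted direction of the vial's axis from bottom to cap: leaning 30 degrees from vertical, directly away from the lens.
- nest: Fixed grey round nest, 46 mm diameter, 14 mm high, with a 33 mm bore whose floor is 4 mm above the worktop; the sample vial stands in it. Origin at the centre of its underside.
- sample_vial: Glass vial with ribbed screw cap, 27 mm diameter, 60 mm high, about 28 g, standing in the nest (the only vial in a nest). Origin at the centre of its bottom, z axis up to the cap.
- vial_middle (a point): Middle of the sample vial, on its axis 30 mm above its bottom; axes as the vial's.
- bystander_vial_1: Vial of the same shape and size standing loose on the worktop; leave it alone. Origin at its bottom centre.
- bystander_vial_2: Another such loose vial; leave it alone. Origin at its bottom centre.

How it is judged:
By the outcome, as a careful person would: the job done as asked, in the order asked, and still so for the second after the job is handed in, while the arm keeps its last pose, push and grip.
It also fails if it takes over 59 s, if anything falls off the work surface, if the arm or the gripper's body presses on something with over 40 N, if the wrist force passes 120 N, or if a joint passes its speed limit or range.

## Working session

There is one attempt and no reset: what is moved stays moved. The work goes in short steps, Python scripts to look and compute and a shell command to move; the robot and the scene stay as the last step left them, time stands still between calls to the robot, and variables do not carry over. Pictures are saved under pics/ and viewed, and the job is handed in when it is done.

```bash
ls; mkdir -p pics
python3 - <<'E'
from station import monitor, grab_frame, arm
import cv2
print(monitor.get_state()); print(arm.tip_extent,[a for a in dir(arm) if a[0]!='_'])
for n in ("scene","top","wrist"):
    f=grab_frame(n); cv2.imwrite(f"pics/{n}0.png",f["pixels"][:,:,::-1])
    print(n,f["K"],f["k1"],f.get("view",f.get("hand_eye")))
E
```

```text
pics
{'t': 0.0, 'q': array([ 1.60507702e+00,  3.59417629e-01,  1.10499525e-02, -3.59424950e-04,
       -1.22406967e+00, -2.88064451e-01]), 'qd': array([ 2.55487735e-05, -5.12749873e-06,  1.73792058e-03,  4.23381669e-05,
       -3.59747411e-04, -5.94387090e-04]), 'joint_efforts': array([ 2.03467163e-03, -5.82731438e+01,  2.93045783e+01,  6.99692577e+00,
        6.83535865e-03, -1.56391293e-04]), 'eef_pos': array([0.16940135, 0.65293915, 0.25059721]), 'ee_rot': array([-3.14145035e+00, -1.66939650e-03, -1.82470262e+00]), 'force': array([ 0.05960636, -0.18376727,  0.6406952 ]), 'moment': array([ 0.02978343, -0.00578955, -0.02473305]), 'width': 0.08750236144756579}
0.025 ['Unreachable', 'tip_extent']
scene [[457.68612651   0.         251.02256538]
 [  0.         457.68612651 188.4553228 ]
 [  0.           0.           1.        ]] -0.04662754490343142 [[ 0.55282835 -0.8331151   0.01732191 -0.30274702]
 [-0.4881717  -0.34064169 -0.8035245   0.37449042]
 [ 0.67532896  0.43575506 -0.5950196   0.81947377]
 [ 0.          0.          0.          1.        ]]
top [[468.41771467   0.         257.53604603]
 [  0.         468.41771467 189.23930992]
 [  0.           0.           1.        ]] 0.0012252354114417128 [[ 0.01497817 -0.9997281   0.01787108 -0.016073  ]
 [-0.99342249 -0.01690817 -0.11325132  0.57051771]
 [ 0.1135227  -0.01605724 -0.99340564  1.27012182]
 [ 0.          0.          0.          1.        ]]
wrist [[295.09757854   0.         254.782193  ]
 [  0.         295.09757854 189.78649579]
 [  0.           0.           1.        ]] -0.05043554598709797 [[ 9.99998899e-01  1.02277295e-03  1.07547094e-03  1.43398785e-03]
 [-1.27208957e-03  9.63941489e-01  2.66111230e-01 -7.21136763e-02]
 [-7.64519697e-04 -2.66112305e-01  9.63941729e-01 -1.33054744e-01]
 [ 0.00000000e+00  0.00000000e+00  0.00000000e+00  1.00000000e+00]]
```

View pics/scene0.png

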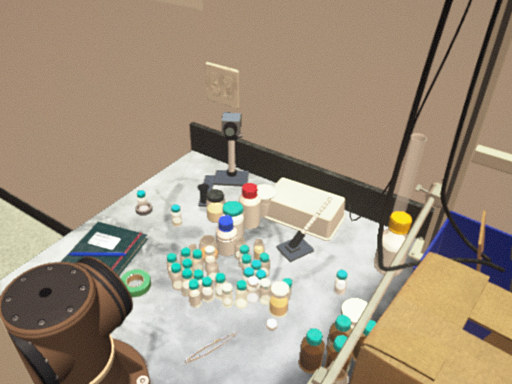

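View pics/top0.png

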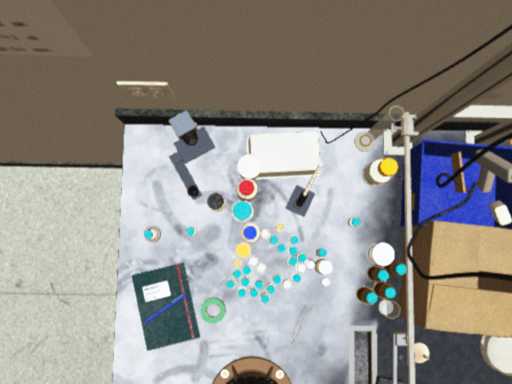

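View pics/wrist0.png

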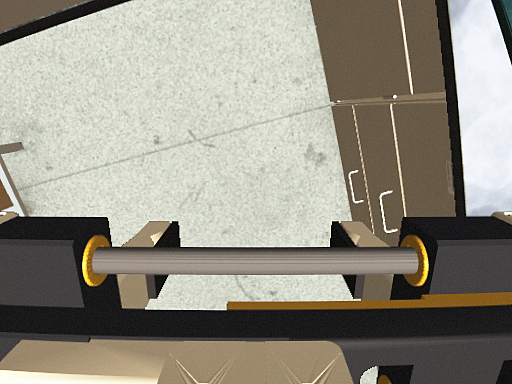

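```bash
cat > h.py <<'E'
import numpy as np, cv2
from scipy.spatial.transform import Rotation as R
from station import monitor, grab_frame, arm
def crop(img,u0,v0,u1,v1,s,name):
    c=cv2.resize(img[v0:v1,u0:u1],None,fx=s,fy=s,interpolation=cv2.INTER_CUBIC)
    c=c[:,:,::-1].copy()
    step=10 if s>=5 else 20
    for u in range((u0+step-1)//step*step,u1,step):
        cv2.line(c,(int((u-u0+.5)*s),0),(int((u-u0+.5)*s),6),(0,0,255),1); cv2.putText(c,str(u),(int((u-u0+.5)*s),16),0,.35,(0,0,255))
    for v in range((v0+step-1)//step*step,v1,step):
        cv2.line(c,(0,int((v-v0+.5)*s)),(6,int((v-v0+.5)*s)),(0,0,255),1); cv2.putText(c,str(v),(8,int((v-v0+.5)*s)+4),0,.35,(0,0,255))
    cv2.imwrite(name,c)
def T_of(f,pose=None):
    if "view" in f: return np.linalg.inv(f["view"])
    p,r=pose; T=np.eye(4); T[:3,:3]=R.from_euler('xyz',r).as_matrix(); T[:3,3]=p
    return T@f["hand_eye"]
def ray(f,uv,pose=None):
    u,v=uv; K=f["K"]; d=np.array([(u-K[0,2])/K[0,0],(v-K[1,2])/K[1,1]])
    x=d.copy()
    for _ in range(20): x=d/(1+f["k1"]*(x@x))
    T=T_of(f,pose); w=T[:3,:3]@np.array([x[0],x[1],1]); return T[:3,3],w/np.linalg.norm(w)
def atz(f,uv,z,pose=None):
    o,d=ray(f,uv,pose); return o+d*(z-o[2])/d[2]
def proj(f,P,pose=None):
    P=np.atleast_2d(P); T=np.linalg.inv(T_of(f,pose)); c=P@T[:3,:3].T+T[:3,3]
    x=c[:,:2]/c[:,2:]; x=x*(1+f["k1"]*(x**2).sum(1,keepdims=True)); K=f["K"]
    return x*[K[0,0],K[1,1]]+[K[0,2],K[1,2]]
def tri(rays):
    A=np.zeros((3,3));b=np.zeros(3)
    for o,d in rays:
        M=np.eye(3)-np.outer(d,d);A+=M;b+=M@o
    p=np.linalg.solve(A,b); return p,[np.linalg.norm((np.eye(3)-np.outer(d,d))@(p-o)) for o,d in rays]
def pose():
    s=monitor.get_state(); return s["eef_pos"],s["ee_rot"]
E
python3 - <<'E'
from h import *
f=grab_frame("top")["pixels"]; crop(f,130,100,250,190,6,"pics/t1.png");crop(f,130,170,330,320,4,"pics/t2.png")
f=grab_frame("scene")["pixels"]; crop(f,120,90,270,220,5,"pics/s1.png"); crop(f,200,180,360,300,5,"pics/s2.png")
f=grab_frame("top")["pixels"]; crop(f,230,130,340,230,6,"pics/t3.png")
E
```

```text
(no output)
```

View pics/t1.png

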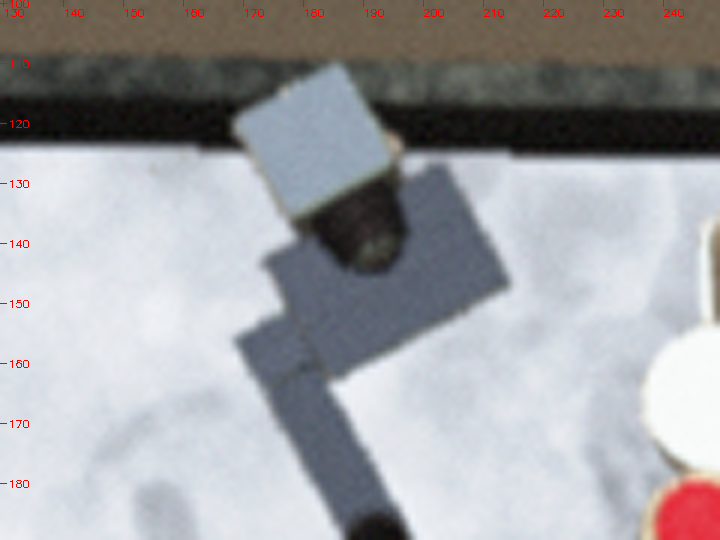

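View pics/t2.png

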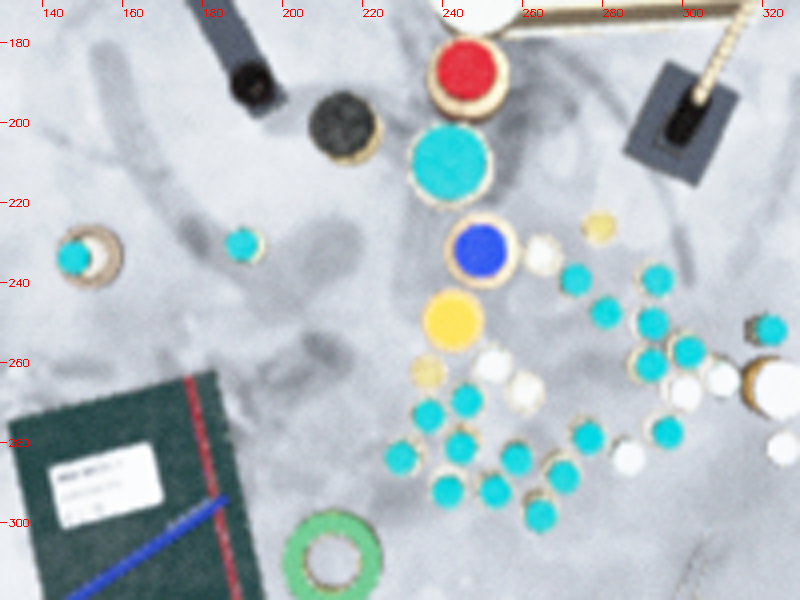

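View pics/t3.png

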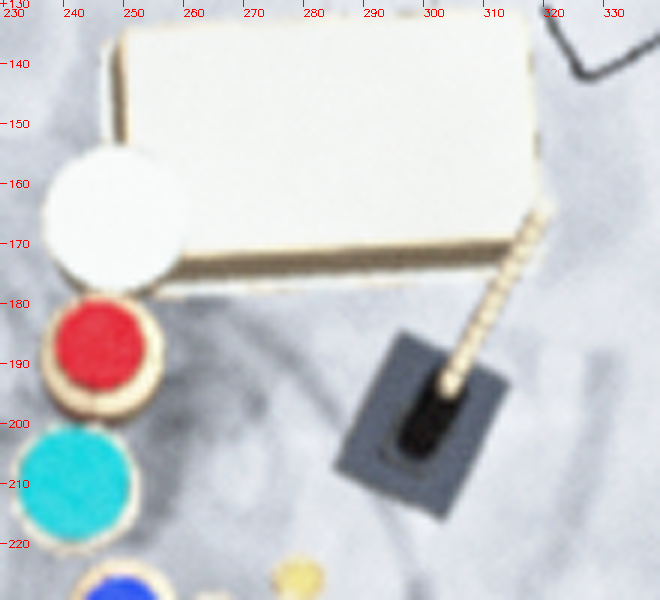

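View pics/s1.png

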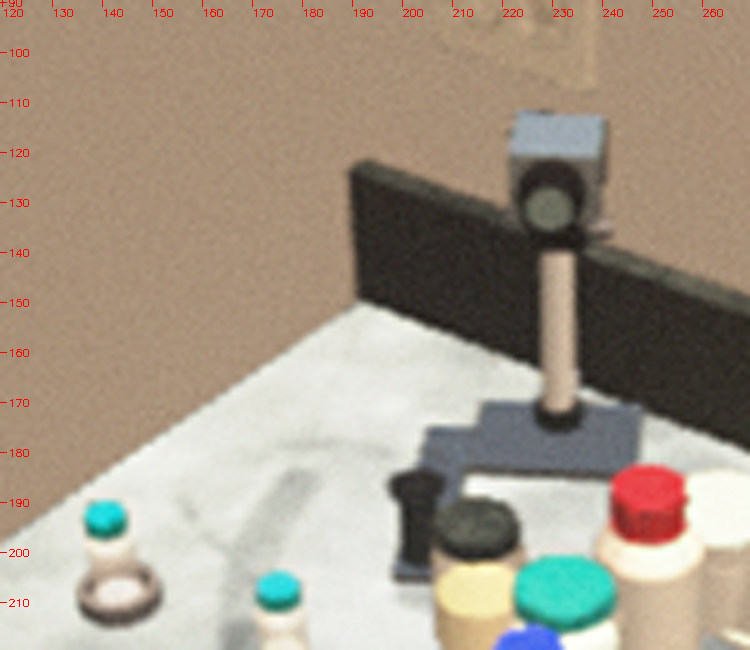

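View pics/s2.png

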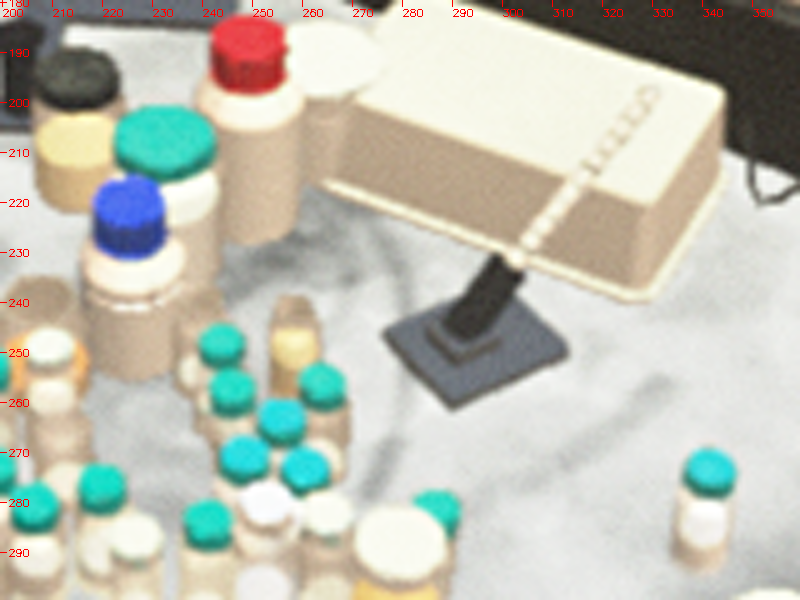

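Run:
```python
from h import *
from scipy.optimize import least_squares
t=grab_frame("top");s=grab_frame("scene")
a,ea=tri([ray(t,(319.5,164.2)),ray(s,(329.9,197.5))]); b,eb=tri([ray(t,(304.5,193.7)),ray(s,(301.9,230.9))])
d=a-b; print("rod top",a,ea,"mouth",b,eb,"len",np.linalg.norm(d),"tilt",np.degrees(np.arccos(d[2]/np.linalg.norm(d))),"az",np.degrees(np.arctan2(d[1],d[0])))
# stand base corners z=.01
ct=[((402-3)/6+230,(330)/6+130-.5),((510-3)/6+230,(383-3)/6+130),((443-3)/6+230,(521-3)/6+130),((333-3)/6+230,(467-3)/6+130)]
cs=[(199.5+383/5,179.5+333/5),(199.5+568/5,179.5+352/5),(199.5+453/5,179.5+410/5)]
for c in ct: print("stand top",atz(t,c,.01))
for c in cs: print("stand scene",atz(s,c,.01))
# camera: base corners in top, box top corners at z .203
q=lambda x,y:(129.5+x/6,99.5+y/6)
for c in [(443,162),(511,284),(332,382),(262,263)]: print("cam base z8?",atz(t,q(*c),.01))
for c in [(234,124),(339,62),(398,165),(293,220)]: print("box top",atz(t,q(*c),.203))
print("lens front top img",atz(t,q(378,250),.18))
q2=lambda x,y:(119.5+x/5,89.5+y/5)
l=ray(s,q2(548,209)); print("lens scene z.18",atz(s,q2(548,209),.18))
# cup mouth top crop t2
q3=lambda x,y:(129.5+x/4,169.5+y/4)
print("cup mouth z.058 top",atz(t,q3(252,83),.058),"scene",atz(s,q2(418,484),.058))
print("nest rim z.014 top",atz(t,q3(90,256),.014),"scene",atz(s,q2(119,592),.014))
print("vial cap z.064 top",atz(t,q3(74,258),.064),"scene",atz(s,q2(106,514),.064))
print("by1 cap .060 top",atz(t,q3(242,244),.06),"scene",atz(s,q2(279,584),.06))
```

```text
rod top [ 0.62925779 -0.16744657  0.1274482 ] [np.float64(0.0022345645941361523), np.float64(0.0022345645941362377)] mouth [ 0.55885663 -0.13656647  0.05673497] [np.float64(0.0018349580647959336), np.float64(0.0018349580647959208)] len 0.10445220506023084 tilt 47.39103015159147 az -23.68372360238091
stand top [ 0.58869192 -0.11764901  0.01      ]
stand top [ 0.56435466 -0.1688557   0.01      ]
stand top [ 0.4986966  -0.13741968  0.01      ]
stand top [ 0.52324726 -0.08552952  0.01      ]
stand scene [ 0.52275845 -0.09049143  0.01      ]
stand scene [ 0.56270509 -0.17219598  0.01      ]
stand scene [ 0.49650224 -0.14514519  0.01      ]
cam base z8? [0.7516652  0.15081511 0.01      ]
cam base z8? [0.6930022  0.11687496 0.01      ]
cam base z8? [0.64427005 0.20024875 0.01      ]
cam base z8? [0.70093984 0.23528746 0.01      ]
box top [0.71763514 0.21626342 0.203     ]
box top [0.74443964 0.17439377 0.203     ]
box top [0.70185445 0.14902545 0.203     ]
box top [0.67818829 0.19091581 0.203     ]
lens front top img [0.67141511 0.15898538 0.18      ]
lens scene z.18 [0.67616093 0.16031545 0.18      ]
cup mouth z.058 top [0.56201934 0.170249   0.058     ] scene [0.56561116 0.16913968 0.058     ]
nest rim z.014 top [0.44402468 0.28424139 0.014     ] scene [0.44199675 0.27895369 0.014     ]
vial cap z.064 top [0.44172421 0.28454068 0.064     ] scene [0.44418177 0.28206771 0.064     ]
by1 cap .060 top [0.45286193 0.17336533 0.06      ] scene [0.45522604 0.17180909 0.06      ]
```

Run:
```python
from h import *
t=grab_frame("top");s=grab_frame("scene")
q=lambda x,y:(199.5+x/5,179.5+y/5)
q3=lambda x,y:(129.5+x/4,169.5+y/4)
for n,a,b in [("black",q3(342,125),q(77,72)),("red",q3(467,70),q(250,33)),("teal",q3(449,162),q(165,138)),("blue",q3(480,250),q(130,192)),("white",(248,165),q(330,50)),("by2",q3(770,329),q(710,465)),("box corner near",(317.5,170),q(640,203))]:
    print(n,tri([ray(t,a),ray(s,b)]))
```

```text
black (array([0.53340254, 0.10566711, 0.07968995]), [np.float64(0.0014895398608073516), np.float64(0.0014895398608072686)])
red (array([0.56726516, 0.02231193, 0.11913911]), [np.float64(0.0018776076849447954), np.float64(0.0018776076849448134)])
teal (array([0.50965592, 0.03352048, 0.08492745]), [np.float64(0.0018040584725286205), np.float64(0.0018040584725285173)])
blue (array([0.45146215, 0.01202149, 0.10092727]), [np.float64(0.001768993077673234), np.float64(0.0017689930776731563)])
white (array([0.63448912, 0.01746943, 0.06941749]), [np.float64(0.003752852104494571), np.float64(0.003752852104494432)])
by2 (array([ 0.42627352, -0.23258839,  0.08991435]), [np.float64(0.05953993203985182), np.float64(0.059539932039851785)])
box corner near (array([ 0.62434919, -0.1718398 ,  0.06196816]), [np.float64(0.0023369816483902895), np.float64(0.0023369816483902964)])
```

```bash
python3 -m jog '[[[0.031,-0.048,0,0,0,-0.0115,1],[0.031,-0.048,0,0,0,-0.0115,1],[0.031,-0.048,0,0,0,-0.0115,1],[0.031,-0.048,0,0,0,-0.0115,1],[0.031,-0.048,0,0,0,-0.0115,1],[0.031,-0.048,0,0,0,-0.0115,1],[0.031,-0.048,0,0,0,-0.0115,1],[0.031,-0.048,0,0,0,-0.0115,1],[0.019,-0.051,0,0,0,-0.0115,1],[0.019,-0.051,0,0,0,-0.0115,1],[0.019,-0.051,0,0,0,-0.0115,1],[0.019,-0.051,0,0,0,-0.0115,1],[0.019,-0.051,0,0,0,-0.0115,1],[0.019,-0.051,0,0,0,-0.0115,1],[0.019,-0.051,0,0,0,-0.0115,1],[0.019,-0.051,-0.02,0,0,-0.0115,1],[0,0,0,0,0,0,1],[0,0,0,0,0,0,1]]]' 30
python3 - <<'E'
from h import *
p=pose();f=grab_frame("wrist");print(p);np.savez("w1.npz",p=p[0],r=p[1],px=f["pixels"])
cv2.imwrite("pics/w1.png",f["pixels"][:,:,::-1])
E
```

```text
t: 2.75
eef_pos: [0.5693, -0.1389, 0.2314]
ee_rot: [3.141, -0.0, -2.01]
force: [-0.7, -0.4, -0.2]
width: 0.0875
(array([ 0.5693471 , -0.13892668,  0.23141177]), array([ 3.14120752e+00, -2.28258224e-04, -2.00958956e+00]))
```

View pics/w1.png

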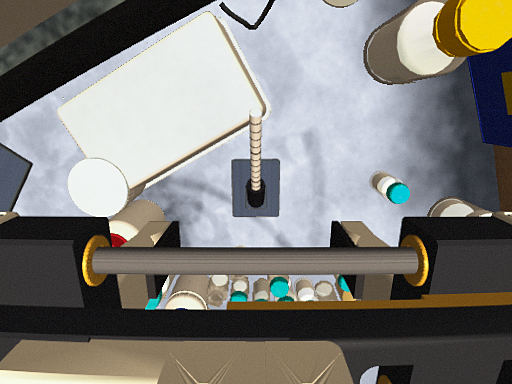

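Run:
```python
from h import *
z=np.load("w1.npz"); crop(z["px"],210,95,300,225,6,"pics/w1c.png")
```

```text
(no output)
```

View pics/w1c.png

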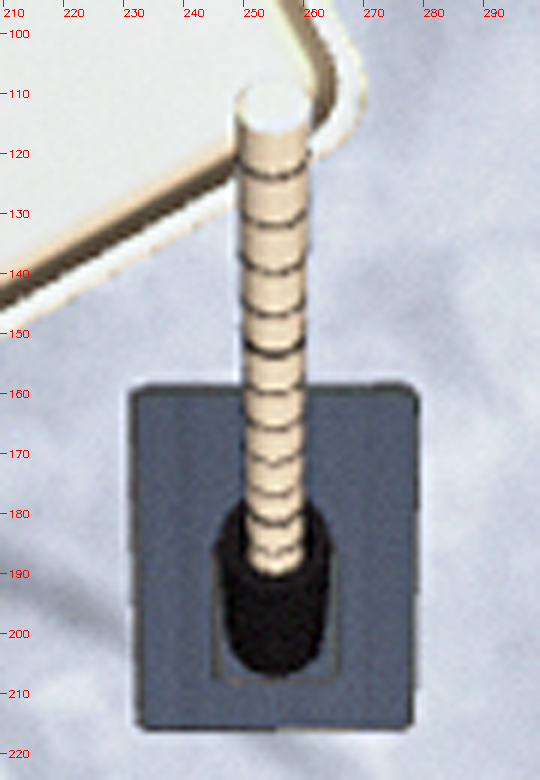

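```bash
cat > fit1.py <<'E'
from h import *
from scipy.optimize import least_squares
t=grab_frame("top");s=grab_frame("scene");w=grab_frame("wrist")
z=np.load("w1.npz");P=(z["p"],z["r"])
cw=T_of(w,P)[:3,3]
ys=[178,225,270,315,354,397,430,463,494,522]
def dr(ti,az): return np.array([np.sin(ti)*np.cos(az),np.sin(ti)*np.sin(az),np.cos(ti)])
def res(x,full=True):
    top=x[:3];d=dr(x[3],x[4]); r=[]
    r+=list(proj(w,top,P)[0]-[255.0,112.3])
    for k,y in enumerate(ys,1):
        c=top-d*.01*k; n=cw-c; n-=d*(n@d); n/=np.linalg.norm(n)
        q=proj(w,c+.005*n,P)[0]; r+=[(q[1]-(94.5+y/6)),(q[0]-(209.5+273.5/6))]
    r+=list((proj(t,top)[0]-[319.5,164.2])); r+=list((proj(s,top)[0]-[329.9,197.5]))
    return np.array(r)
o=least_squares(res,[.629,-.167,.127,.77,-.43],loss='soft_l1')
x=o.x;d=dr(x[3],x[4]);print("top",x[:3],"tilt,az",np.degrees(x[3:]),"dir",d,"foot",x[:3]-.15*d)
r=res(x);print(np.round(r,1))
for sv in (.1,.11,.115): print(sv,x[:3]-(.15-sv)*d)
E
python3 fit1.py
```

```text
top [ 0.63246965 -0.17033804  0.12476561] tilt,az [ 44.68986027 -24.77717197] dir [ 0.63852915 -0.29473322  0.71092394] foot [ 0.53669028 -0.12612805  0.01812702]
[-0.1 -1.2  0.3 -0.1  0.6 -0.1  0.7 -0.1  0.3 -0.1  0.4 -0.  -0.5 -0.
 -0.2  0.  -0.2  0.  -0.1  0.   0.1  0.1  1.7 -1.5  0.6  0.7]
0.1 [ 0.60054319 -0.15560138  0.08921942]
0.11 [ 0.60692848 -0.15854871  0.09632866]
0.115 [ 0.61012113 -0.16002237  0.09988327]
```

```bash
python3 -m jog '[[[0.02,-0.0105,0,0,0,0.005,1],[0.0207,-0.0106,0,0,0,0,1],[0,0,-0.03,0,0,0,1],[0,0,-0.03,0,0,0,1],[0,0,-0.03,0,0,0,1],[0,0,-0.02,0,0,0,1],[0,0,-0.0154,0,0,0,1],[0,0,0,0,0,0,1],[0,0,0,0,0,0,1]]]' 30
python3 - <<'E'
from h import *
p=pose();f=grab_frame("wrist");print(p);np.savez("w2.npz",p=p[0],r=p[1],px=f["pixels"])
cv2.imwrite("pics/w2.png",f["pixels"][:,:,::-1])
E
```

```text
t: 4.08
eef_pos: [0.6109, -0.1595, 0.1072]
ee_rot: [-3.14, 0.0, -2.003]
force: [0.3, -0.4, 0.5]
width: 0.0875
(array([ 0.61086531, -0.15953282,  0.107166  ]), array([-3.14022950e+00,  3.81354907e-04, -2.00295660e+00]))
```

View pics/w2.png

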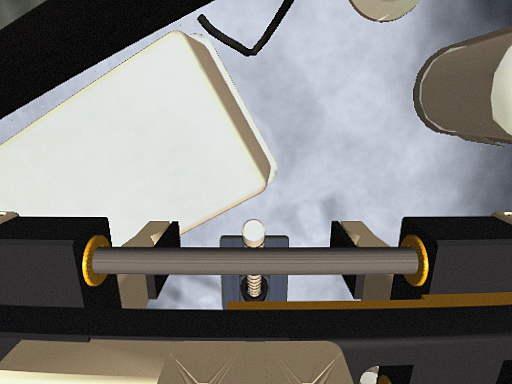

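```bash
python3 -m jog '[[[0,0,0,0,0,0,0],[0,0,0,0,0,0,0],[0,0,0,0,0,0,0],[0,0,0,0,0,0,0],[0,0,0,0,0,0,0],[0,0,0,0,0,0,0],[0,0,0,0,0,0,0],[0,0,0,0,0,0,0]]]' 35
python3 - <<'E'
from h import *
p=pose();f=grab_frame("wrist");print(p);np.savez("w3.npz",p=p[0],r=p[1],px=f["pixels"])
crop(f["pixels"],180,190,330,320,5,"pics/w3.png")
E
```

```text
t: 5.12
eef_pos: [0.6102, -0.1597, 0.1062]
ee_rot: [3.142, 0.0, -2.004]
force: [0.2, 0.0, -0.2]
width: 0.013
(array([ 0.61020448, -0.15972331,  0.106157  ]), array([ 3.14158227e+00,  5.21806497e-07, -2.00356773e+00]))
```

View pics/w3.png

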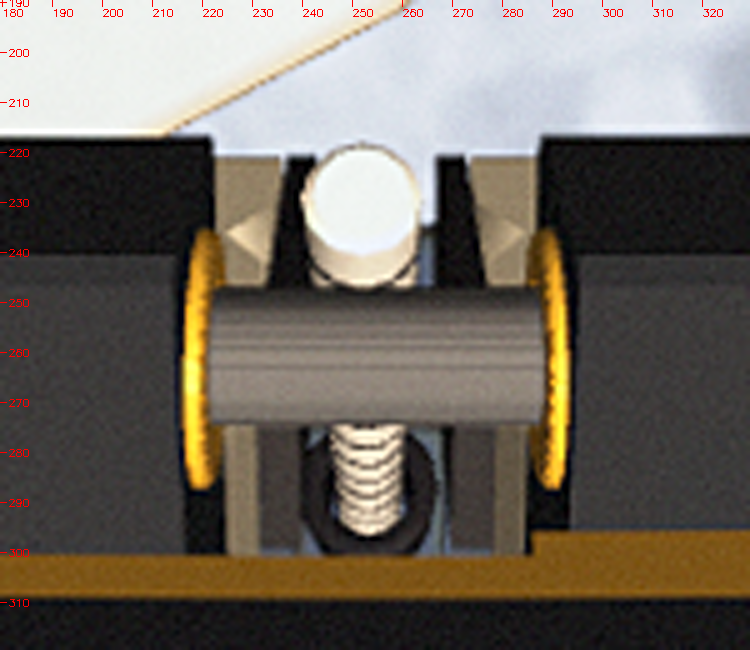

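```bash
python3 -m jog '[[[0,0,0,0,0,0,0],[0,0,0,0,0,0,0],[0,0,0,0,0,0,0],[0.0064,-0.0029,0.0071,0,0,0,0],[0.0064,-0.0029,0.0071,0,0,0,0],[0,0,0,0,0,0,0]]]' 35
```

```text
t: 5.92
eef_pos: [0.6241, -0.1659, 0.1213]
ee_rot: [-3.14, 0.0, -2.004]
force: [-0.7, -0.5, -0.4]
width: 0.0077
```

Run:
```python
from h import *
p=pose();f=grab_frame("wrist");print(p,monitor.get_state()["width"])
crop(f["pixels"],180,190,330,320,5,"pics/w4.png")
f=grab_frame("scene")["pixels"];crop(f,240,120,370,270,4,"pics/s4.png")
```

```text
(array([ 0.62414932, -0.16592788,  0.12131524]), array([-3.13988345e+00,  4.88294865e-04, -2.00371048e+00])) 0.007637261111769701
```

View pics/w4.png

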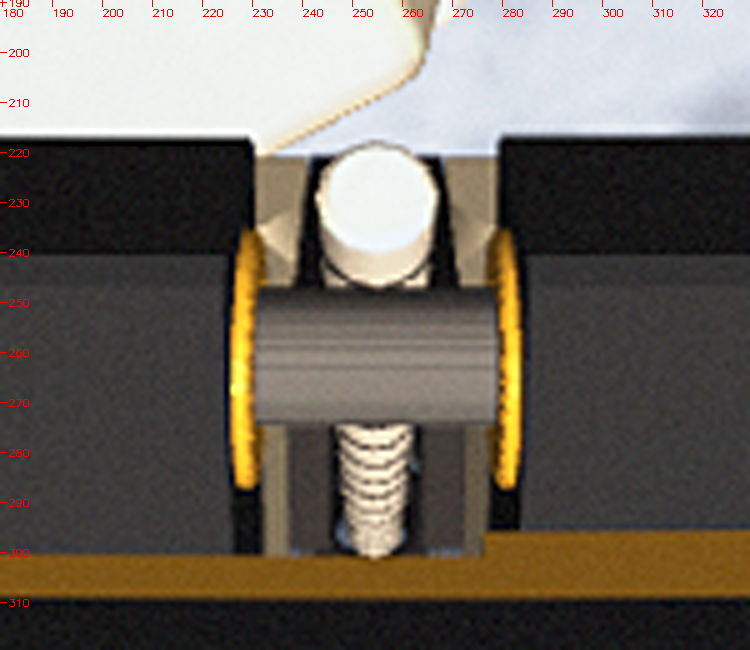

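View pics/s4.png

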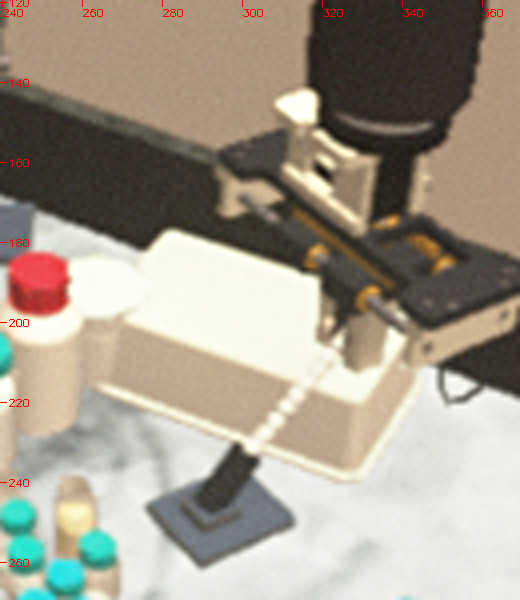

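```bash
python3 -m jog '[[[0.0064,-0.0029,0.0071,0,0,0,0],[0.0064,-0.0029,0.0071,0,0,0,0],[0.0064,-0.0029,0.0071,0,0,0,0],[0.0064,-0.0029,0.0071,0,0,0,0],[0.0064,-0.0029,0.0071,0,0,0,0],[0,0,0.02,0,0,0,0],[0,0,0.04,0,0,0,0],[0,0,0.05,0,0,0,0],[0,0,0,0,0,0,0]]]' 35
python3 - <<'E'
from h import *
p=pose();f=grab_frame("wrist");print(p,monitor.get_state()["width"])
crop(f["pixels"],180,190,330,320,5,"pics/w5.png")
f=grab_frame("scene")["pixels"];crop(f,240,90,390,270,4,"pics/s5.png")
E
```

```text
t: 7.15
eef_pos: [0.6572, -0.1807, 0.2715]
ee_rot: [-3.133, 0.002, -2.003]
force: [0.6, 0.7, -0.4]
width: 0.0083
(array([ 0.65724411, -0.18065842,  0.27152139]), array([-3.13328682e+00,  2.41262328e-03, -2.00321823e+00])) 0.007884108396045015
```

View pics/s5.png

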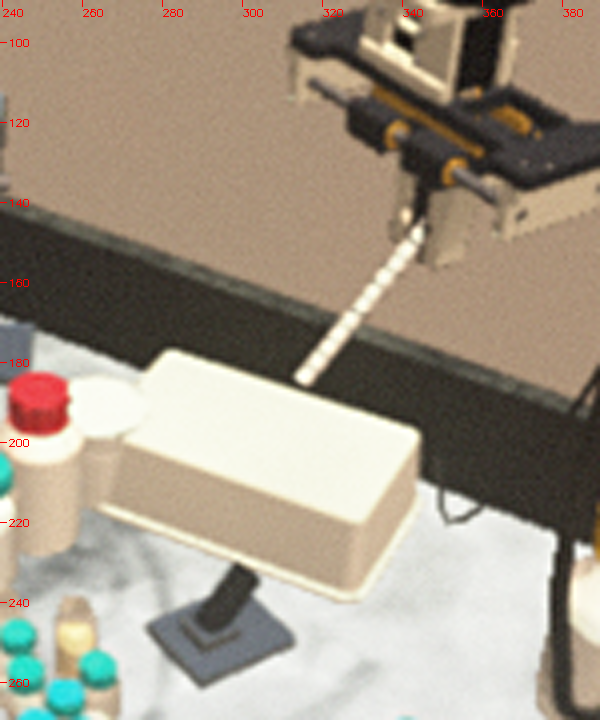

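View pics/w5.png

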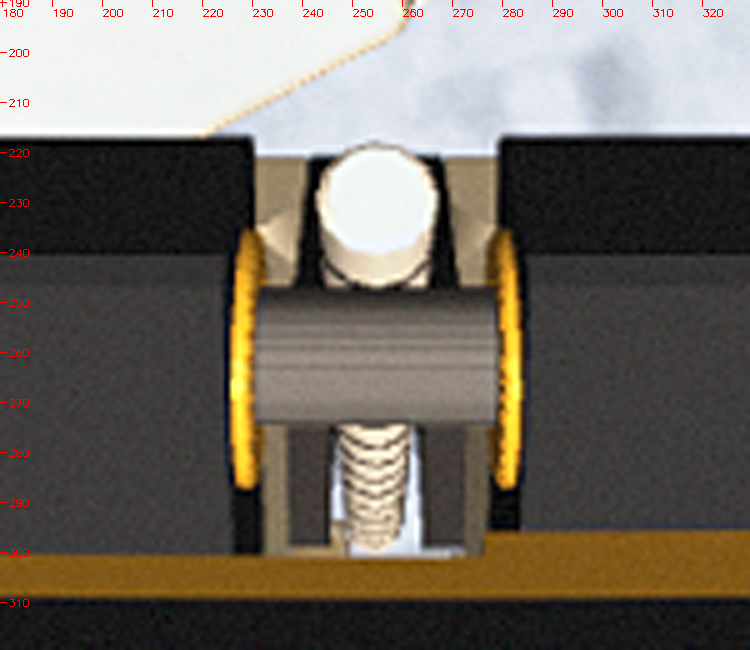

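```bash
python3 -m jog '[[[-0.012,0.044,0,0,0,0.098,0],[-0.012,0.044,0,0,0,0.098,0],[-0.012,0.044,0,0,0,0.098,0],[-0.012,0.044,0,0,0,0.098,0],[-0.012,0.044,0,0,0,0.098,0],[-0.012,0.044,0,0,0,0.098,0],[-0.012,0.044,0,0,0,0.098,0],[-0.012,0.04,0,0,0,0.098,0],[0,0,0,0.0534,-0.1466,0,0],[0,0,0,0.0534,-0.1466,0,0],[0,0,0,0.0534,-0.1466,0,0],[0,0,0,0.0534,-0.1466,0,0],[0,0,0,0.0534,-0.1466,0,0],[0,0,0,0,0,0,0],[0,0,0,0,0,0,0]]]' 35
python3 - <<'E'
from h import *
p=pose();f=grab_frame("wrist");print(p,monitor.get_state()["width"]);np.savez("w6.npz",p=p[0],r=p[1],px=f["pixels"])
cv2.imwrite("pics/w6.png",f["pixels"][:,:,::-1])
f=grab_frame("scene")["pixels"];crop(f,160,60,310,210,4,"pics/s6.png")
f=grab_frame("top")["pixels"];crop(f,130,90,260,220,4,"pics/t6.png")
print(R.from_euler('xyz',p[1]).as_matrix()[:,2])
E
```

```text
t: 9.12
eef_pos: [0.596, 0.1379, 0.2978]
ee_rot: [-2.485, -0.045, -1.274]
force: [-0.2, 0.5, -0.2]
width: 0.0081
(array([0.59603517, 0.13785502, 0.29776912]), array([-2.48523468, -0.04544141, -1.27445943])) 0.008116838456316432
[ 0.59414597  0.14378162 -0.79140218]
```

View pics/s6.png

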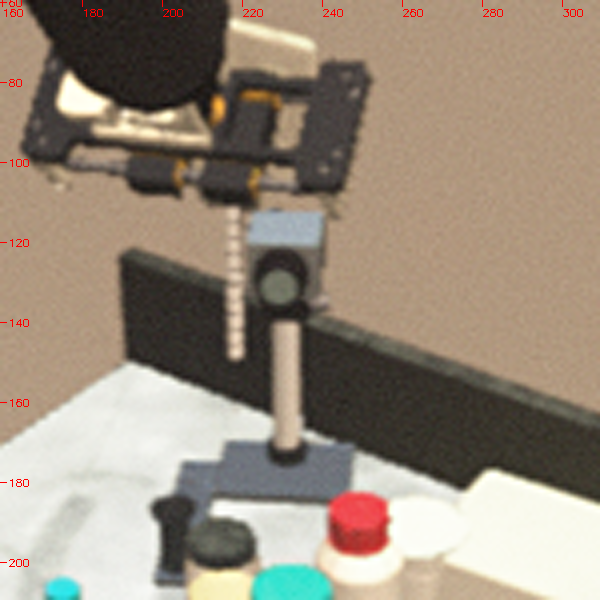

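View pics/w6.png

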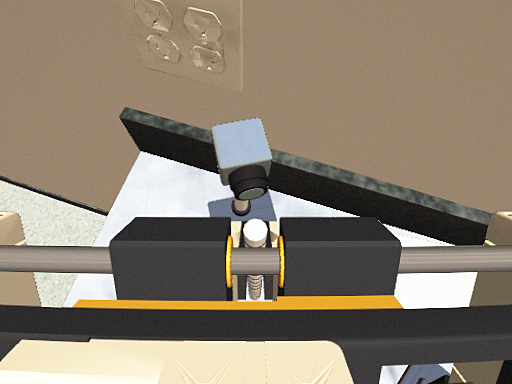

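View pics/t6.png

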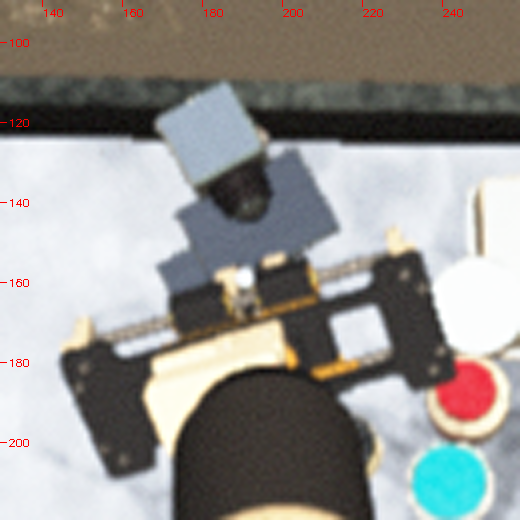

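Run:
```python
from h import *
z=np.load("w6.npz"); crop(z["px"],190,105,300,225,6,"pics/w6c.png")
d=np.array([.63852915,-.29473322,.71092394]); top=np.array([.63247,-.17034,.12477])
R0=R.from_euler('xyz',[3.14158,0,-2.00357]).as_matrix();p0=np.array([.61020,-.15972,.10616])
dt=R0.T@d; tt=R0.T@(top-p0); np.savez("rod.npz",d=dt,top=tt); print(dt,tt,"s at TCP proj",)
Rc=R.from_euler('xyz',z["r"]).as_matrix();dc=Rc@dt;print("rod dir",dc,"top",z["p"]+Rc@tt,"foot",z["p"]+Rc@(tt-.15*dt))
w=grab_frame("wrist");P=(z["p"],z["r"]); print("proj top",proj(w,z["p"]+Rc@tt,P))
s=grab_frame("scene");t=grab_frame("top");print("foot scene",proj(s,z["p"]+Rc@(tt-.15*dt)))
print("top",proj(t,z["p"]+Rc@tt))
```

```text
[-2.32393255e-04 -7.03259866e-01 -7.10932839e-01] [ 0.00030108 -0.02467053 -0.01861031] s at TCP proj
rod dir [0.1046939  0.0793422  0.99133445] top [0.60355865 0.14125296 0.32755033] foot [0.58785457 0.12935163 0.17885016]
proj top [[251.71733725 224.24068839]]
foot scene [[218.69634188 149.13865952]]
top [[191.5588233  157.47483946]]
```

View pics/w6c.png

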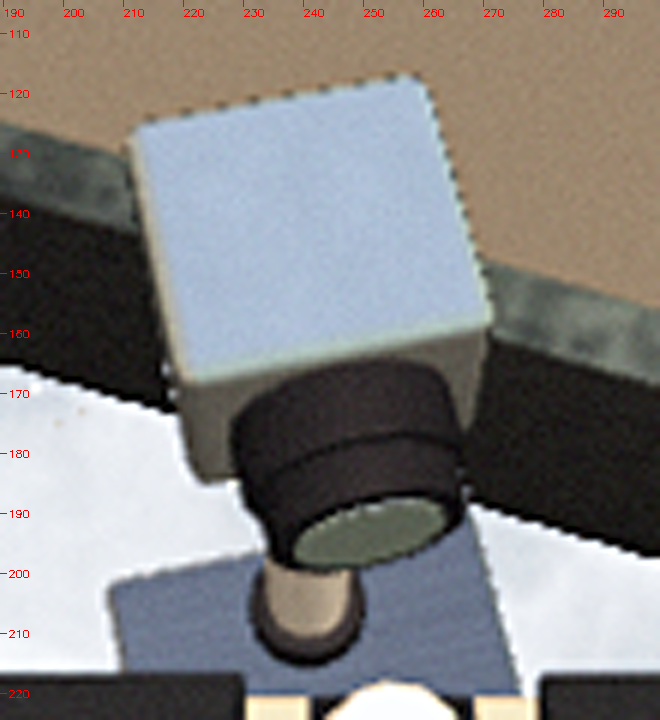

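```bash
cat > fit2.py <<'E'
from h import *
from scipy.optimize import least_squares
t=grab_frame("top");s=grab_frame("scene");w=grab_frame("wrist")
z=np.load("w6.npz");P=(z["p"],z["r"])
def world(x,pts):
    c,si=np.cos(x[2]),np.sin(x[2]); pts=np.atleast_2d(pts)
    return np.c_[x[0]+c*pts[:,0]-si*pts[:,1],x[1]+si*pts[:,0]+c*pts[:,1],pts[:,2]]
qw=lambda a,b:(189.5+a/6,104.5+b/6); qt=lambda x,y:(129.5+x/6,99.5+y/6); qs=lambda x,y:(119.5+x/5,89.5+y/5)
q3=lambda x,y:(129.5+x/4,169.5+y/4)
def res(x):
    b=x[3]; r=[]
    C=np.array([[b+.05,.026,.203],[b+.05,-.026,.203],[b,-.026,.203],[b,.026,.203]])
    L=[[-.02,0,.18]]; H=[[-.11,.065,.058]]
    r.append(proj(w,world(x,C),P)-[qw(136,130),qw(420,77),qw(492,320),qw(190,380)])
    r.append(proj(w,world(x,L),P)-[qw(370,533)])
    r.append(.7*(proj(t,world(x,C))-[qt(234,124),qt(339,62),qt(398,165),qt(293,220)]))
    r.append(proj(s,world(x,L))-[qs(548,209)])
    r.append(proj(s,world(x,H))-[qs(418,484)])
    r.append(proj(t,world(x,H))-[q3(252,83)])
    return np.concatenate(r)
f=lambda x:res(x).ravel()
o=least_squares(f,[.691,.17,.53,.0],loss='soft_l1');x=o.x
print(x,np.degrees(x[2]));print(np.round(res(x),1))
h=world(x,[[-.11,.065,.012]])[0];v=world(x,[[-.11,0,.18]])[0];l=world(x,[[-.02,0,.18]])[0]
print("holder",h,"view",v,"lens",l); np.savez("cam.npz",x=x,h=h,v=v,l=l)
E
python3 fit2.py
```

```text
[6.90811375e-01 1.68656084e-01 5.40421785e-01 8.14309089e-05] 30.963887453342622
[[-3.3 -1.3]
 [ 0.9 -1.7]
 [ 2.1  1.1]
 [-2.3  2. ]
 [-0.3 -0.2]
 [-0.1 -0.8]
 [ 0.7 -0.7]
 [ 0.8 -0.7]
 [-0.   0.2]
 [ 0.   0.6]
 [-0.2  0.6]
 [ 0.9 -0.4]]
holder [0.56304493 0.1677983  0.012     ] view [0.59648728 0.11206134 0.18      ] lens [0.67366154 0.15836613 0.18      ]
```

```bash
python3 -m jog '[[[0,0,0,0.0795,-0.105,0,0],[0,0,0,0,0,0,0]]]' 35
cat > rod.py <<'E'
from h import *
z=np.load("rod.npz");c=np.load("cam.npz")
p,r=pose();Rc=R.from_euler('xyz',r).as_matrix();d=Rc@z["d"];top=p+Rc@z["top"];foot=top-.15*d
rv=np.cross(d,[0,0,1]);print("p",p,"tz",Rc[:,2],"dir",d,"rotfix",rv,"foot",foot,"to holder",np.array([.5635,.169,.012])-foot, monitor.get_state()["force"])
E
python3 rod.py
```

```text
t: 9.82
eef_pos: [0.6017, 0.1309, 0.319]
ee_rot: [-2.41, -0.019, -1.279]
force: [-0.1, -1.5, -1.4]
width: 0.0079
p [0.60172133 0.13087302 0.31895598] tz [ 0.643628    0.17889353 -0.74413715] dir [0.04102622 0.03232614 0.998635  ] rotfix [ 0.03232614 -0.04102622  0.        ] foot [0.60116943 0.12799433 0.19948902] to holder [-0.03766943  0.04100567 -0.18748902] [-0.06565295 -1.50893188 -1.38807883]
```

```bash
python3 -m jog '[[[0,0,0,0,0,0,0],[0,0,0,0,0,0,0]]]' 35; python3 rod.py; python3 -c "
from station import monitor
s=monitor.get_state();print(s['q'].round(3),s['qd'].round(3))"
```

```text
t: 10.07
eef_pos: [0.6021, 0.1333, 0.3188]
ee_rot: [-2.411, -0.017, -1.277]
force: [-0.5, -0.2, 0.8]
width: 0.0076
p [0.60207921 0.13328267 0.3188303 ] tz [ 0.64250687  0.18121681 -0.74454374] dir [0.0420622  0.03075932 0.99864139] rotfix [ 0.03075932 -0.0420622   0.        ] foot [0.60140168 0.13059888 0.19935944] to holder [-0.03790168  0.03840112 -0.18735944] [-0.47176743 -0.18370566  0.77838617]
[ 0.394 -0.122 -0.929  1.141 -0.087  0.368] [ 0.004  0.    -0.003  0.02   0.007 -0.01 ]
```

```bash
python3 -m jog '[[[-0.005,0,0,0.01,-0.015,0.15,0],[-0.005,0,0,0.01,-0.01,0.15,0],[-0.005,0,0,0,0,0.15,0],[-0.005,0,0,0,0,0.15,0]]]' 35; python3 rod.py; python3 -c "
from station import monitor
s=monitor.get_state();print(s['q'].round(3),s['qd'].round(3))"
```

```text
t: 10.58
eef_pos: [0.6202, 0.0816, 0.3382]
ee_rot: [-2.4, -0.065, -1.103]
force: [-0.1, -1.9, 0.2]
width: 0.0076
p [0.62023521 0.08164146 0.33815427] tz [ 0.62438959  0.26178791 -0.73593799] dir [0.00495538 0.07561494 0.99712478] rotfix [ 0.07561494 -0.00495538  0.        ] foot [0.62375693 0.07433337 0.21892702] to holder [-0.06025693  0.09466663 -0.20692702] [-0.10854751 -1.90259859  0.24258662]
[ 0.467 -0.113 -0.616  0.148 -0.329  1.475] [-0.232  0.071  0.75  -1.736 -0.628  2.182]
```

```bash
cat > q.py <<'E'
from station import monitor
s=monitor.get_state();print("q",s['q'].round(3),s['qd'].round(2))
import json;open("log.txt","a").write(json.dumps([s['q'].tolist(),s['eef_pos'].tolist(),s['ee_rot'].tolist()])+"\n")
E
python3 -m jog '[[[0,0,0,0,0,0,0]]]' 35; python3 rod.py; python3 q.py;python3 -m jog '[[[0,0,0,0,0,0,0]]]' 35; python3 rod.py; python3 q.py
```

```text
t: 10.7
eef_pos: [0.6215, 0.0807, 0.3394]
ee_rot: [-2.398, -0.064, -1.108]
force: [1.3, 0.9, 0.5]
width: 0.0081
p [0.62151089 0.08074422 0.33937452] tz [ 0.62691243  0.25973825 -0.7345181 ] dir [0.00377951 0.07392387 0.99725672] rotfix [ 0.07392387 -0.00377951  0.        ] foot [0.62518223 0.07361674 0.22014085] to holder [-0.06168223  0.09538326 -0.20814085] [1.27127078 0.86996567 0.50177744]
q [ 0.466 -0.113 -0.617  0.155 -0.326  1.465] [ 0.   -0.01 -0.06  0.17  0.05 -0.21]
t: 10.82
eef_pos: [0.621, 0.0799, 0.3386]
ee_rot: [-2.4, -0.066, -1.109]
force: [-0.6, -0.4, -0.5]
width: 0.0079
p [0.6210315  0.07985407 0.33863712] tz [ 0.62679329  0.25725248 -0.73549394] dir [0.00433148 0.07651312 0.99705916] rotfix [ 0.07651312 -0.00433148  0.        ] foot [0.62463841 0.07241322 0.21942063] to holder [-0.06113841  0.09658678 -0.20742063] [-0.58131611 -0.36807609 -0.52853962]
q [ 0.466 -0.113 -0.621  0.163 -0.324  1.459] [-0.   -0.   -0.02  0.   -0.    0.02]
```

```bash
cat > kin.py <<'E'
from h import *
from scipy.optimize import least_squares
import json,os
D=[([1.60507702,.359417629,.0110499525,-.00035942,-1.22406967,-.288064451],[.16940135,.65293915,.25059721],[-3.14145035,-.00166939650,-1.82470262]),
([.394,-.122,-.929,1.141,-.087,.368],[.60207921,.13328267,.3188303],[-2.411,-.017,-1.277]),
([.467,-.113,-.616,.148,-.329,1.475],[.62023521,.08164146,.33815427],[-2.4,-.065,-1.103])]
if os.path.exists("log.txt"):
    D+=[tuple(json.loads(l)) for l in open("log.txt")]
rz=lambda a:R.from_euler('z',a).as_matrix();ry=lambda a:R.from_euler('y',a).as_matrix();rx=lambda a:R.from_euler('x',a).as_matrix()
SG=None
def fk(q,g,sg=(1,1)):
    W=rz(q[0])@ry(q[1]-q[2]); W2=W@rx(sg[0]*q[3])@ry(-q[4])
    p=rz(q[0])@(np.array([g[0],g[1],g[2]])+ry(q[1])@[0,0,g[3]])+W@np.array([g[4],0,g[5]])+W2@np.array([g[6],0,0])
    # tool frame: z along W2 x
    T=W2@rx(sg[1]*q[5])@ g_tool
    return p,T
# tool axes in flange frame at q6=0: z->x ; choose so start matches: fixed rotation about x fit below
def mk(c): return rx(c)@np.array([[0,0,1],[0,1,0],[-1,0,0.]])
g0=[.05,-.19,.4,.35,.35,.05,.3]
best=None
for s4 in (1,-1):
  for s6 in (1,-1):
    for c in (0,np.pi/2,np.pi,-np.pi/2):
      g_tool=mk(c); e=0
      for q,p,r in D: e+=np.linalg.norm(fk(q,g0,(s4,s6))[1]-R.from_euler('xyz',r).as_matrix())
      if best is None or e<best[0]: best=(e,s4,s6,c)
SG=best[1:3]; g_tool=mk(best[3])
def res(g): return np.concatenate([np.concatenate([(fk(q,g,SG)[0]-p) for q,p,r in D]),.003*(np.array(g)-g0)])
o=least_squares(res,g0);g=o.x
if __name__=="__main__":
    print("orient",best,"n",len(D)); print(g.round(4),np.abs(o.fun[:3*len(D)]).reshape(-1,3).max(1).round(4))
lo=np.array([-3.07,-1.43,-1.02,-3.03,-3.05,-3.03]);hi=np.array([3.07,2.12,1.25,1.67,0,3.03])
def ik(p,Rt,q0s):
    out=[]
    for q0 in q0s:
        def f(q):
            pp,T=fk(q,g,SG); return np.r_[(pp-p)*5,R.from_matrix(T@Rt.T).as_rotvec()]
        o=least_squares(f,np.clip(q0,lo+1e-3,hi-1e-3),bounds=(lo,hi)); out.append((np.abs(o.fun).max(),o.x))
    return sorted(out,key=lambda a:a[0])
E
python3 kin.py; python3 q.py
```

```text
orient (np.float64(0.001562921500948518), -1, -1, 0) n 5
[ 0.4927 -0.1753 -0.0433  0.4353 -0.0278  0.0838  0.1927] [0.0164 0.0756 0.0191 0.0191 0.0195]
q [ 0.466 -0.113 -0.621  0.163 -0.324  1.459] [-0.   -0.   -0.02  0.   -0.    0.02]
```

```bash
sed -i 's/+W2@np.array(\[g\[6\],0,0\])/+W2@np.array([g[6],g[1],0])/; s/np.array(\[g\[0\],g\[1\],g\[2\]\])/np.array([g[0],0,g[2]])/' kin.py; python3 kin.py
```

```text
orient (np.float64(0.0015629215009488903), -1, -1, 0) n 6
[-6.000e-04 -1.918e-01  2.001e-01  6.018e-01  4.645e-01 -8.000e-04
  3.536e-01] [0.     0.0002 0.0002 0.0001 0.0001 0.0001]
```

```bash
cat > plan1.py <<'E'
from kin import *
z=np.load("rod.npz");h=np.array([.5635,.169,.012])
rng=np.random.default_rng(0)
qc=np.array([.466,-.113,-.621,.163,-.324,1.459])
seeds=[qc]+[rng.uniform(lo,hi) for _ in range(10)]+[np.array([.4,.2,-.8,a,-.5,b]) for a in (-2.8,-1.5,-.7,0,.8,1.6) for b in (-2.5,-1,0,1,2.5)]
# base orientation: rod upright; tool with tz az phi
dt=z["d"]
for phi in range(-60,121,20):
    a=np.radians(phi)
    # R maps dt->z and tool x -> horizontal (sin,-cos)
    x=np.array([np.sin(a),-np.cos(a),0]); zz=np.array([0,0,1.]); 
    # tool basis: x_t, d_t, n_t = x×d
    A=np.c_[[1,0,0],dt,np.cross([1,0,0],dt)];B=np.c_[x,zz,np.cross(x,zz)]
    Rt=B@np.linalg.inv(A); U,_,V=np.linalg.svd(Rt);Rt=U@V
    if phi==-60: print("tz",Rt[:,2])
    for up in (0,.12):
        p=h+[0,0,up]-Rt@(z["top"]-.15*dt)
        best=ik(p,Rt,seeds); 
        print(phi,up,p.round(3),[ (round(e,4),q.round(2).tolist()) for e,q in best[:1]])
E
python3 plan1.py
```

```text
tz [ 0.35170148 -0.60899962 -0.71093286]
-60 0 [0.562 0.173 0.131] [(np.float64(0.0), [0.94, 0.43, -0.72, 0.86, -1.01, -1.11])]
-60 0.12 [0.562 0.173 0.251] [(np.float64(0.0), [0.97, 0.29, -0.59, 0.74, -1.21, -0.91])]
-40 0 [0.56  0.172 0.131] [(np.float64(0.0), [0.82, 0.31, -0.97, 1.33, -0.81, -1.16])]
-40 0.12 [0.56  0.172 0.251] [(np.float64(0.0), [0.94, 0.15, -0.82, 1.01, -0.97, -0.82])]
-20 0 [0.559 0.171 0.131] [(np.float64(0.0911), [0.65, 0.23, -1.02, 1.61, -0.63, -0.97])]
-20 0.12 [0.559 0.171 0.251] [(np.float64(0.0), [0.73, 0.02, -1.01, 1.44, -0.67, -0.75])]
0 0 [0.559 0.169 0.131] [(np.float64(0.0), [-0.06, 0.14, -0.87, -2.94, -0.22, -1.72])]
0 0.12 [0.559 0.169 0.251] [(np.float64(0.074), [-0.04, -0.08, -0.8, -3.03, -0.0, -1.66])]
20 0 [0.559 0.168 0.131] [(np.float64(0.0679), [0.39, 0.13, -0.58, -1.24, -0.0, 2.78])]
20 0.12 [0.559 0.168 0.251] [(np.float64(0.125), [0.41, -0.1, -1.01, 1.18, -0.0, 0.34])]
40 0 [0.56  0.166 0.131] [(np.float64(0.0), [0.29, 0.15, -0.51, -1.02, -0.33, 2.86])]
40 0.12 [0.56  0.166 0.251] [(np.float64(0.0), [0.51, -0.06, -0.57, -0.44, -0.32, 2.13])]
60 0 [0.561 0.165 0.131] [(np.float64(0.0067), [0.1, 0.24, -0.37, -1.04, -0.73, -3.03])]
60 0.12 [0.561 0.165 0.251] [(np.float64(0.0), [0.19, 0.06, -0.31, -0.82, -0.82, 2.89])]
80 0 [0.562 0.165 0.131] [(np.float64(0.0), [0.07, 0.35, -0.22, -0.93, -1.02, -2.86])]
80 0.12 [0.562 0.165 0.251] [(np.float64(0.0214), [0.07, 0.2, -0.14, -0.87, -1.16, -3.03])]
100 0 [0.564 0.165 0.131] [(np.float64(0.0), [0.08, 0.46, -0.06, -0.82, -1.26, -2.7])]
100 0.12 [0.564 0.165 0.251] [(np.float64(0.0), [0.09, 0.33, 0.03, -0.79, -1.42, -2.87])]
120 0 [0.565 0.165 0.131] [(np.float64(0.0), [0.14, 0.57, 0.09, -0.71, -1.48, -2.54])]
120 0.12 [0.565 0.165 0.251] [(np.float64(0.0), [0.14, 0.45, 0.19, -0.71, -1.65, -2.69])]
```

```bash
cat > tgt.py <<'E'
from kin import *
import sys
def rodR(phi,dt):
    a=np.radians(phi); x=np.array([np.sin(a),-np.cos(a),0]); zz=np.array([0,0,1.])
    A=np.c_[[1,0,0],dt,np.cross([1,0,0],dt)];B=np.c_[x,zz,np.cross(x,zz)]
    U,_,V=np.linalg.svd(B@np.linalg.inv(A));return U@V
if __name__=="__main__":
    z=np.load("rod.npz");phi=float(sys.argv[1]);up=float(sys.argv[2]);h=np.array([.5635,.169,.012])
    Rt=rodR(phi,z["d"]);p=h+[0,0,up]-Rt@(z["top"]-.15*z["d"])
    s=monitor.get_state();Rc=R.from_euler('xyz',s["ee_rot"]).as_matrix()
    print("dp",(p-s["eef_pos"]).round(4),"rv",R.from_matrix(Rt@Rc.T).as_rotvec().round(4))
    e,q=ik(p,Rt,[s["q"]])[0];print(round(e,4),q.round(3),"now",s["q"].round(3))
E
for u in 0.16 0.1 0.05 0; do python3 tgt.py 42 $u;python3 tgt.py 36 $u; done
```

```text
dp [-0.0611  0.0864 -0.0472] rv [0.0766 0.0061 0.2724]
0.0 [ 0.485 -0.105 -0.51  -0.422 -0.436  2.136] now [ 0.466 -0.113 -0.621  0.163 -0.324  1.459]
dp [-0.0613  0.0868 -0.0472] rv [0.0767 0.002  0.1677]
0.0 [ 0.62  -0.142 -0.706 -0.026 -0.227  1.602] now [ 0.466 -0.113 -0.621  0.163 -0.324  1.459]
dp [-0.0611  0.0864 -0.1072] rv [0.0766 0.0061 0.2724]
0.0 [ 0.434 -0.023 -0.524 -0.603 -0.374  2.356] now [ 0.466 -0.113 -0.621  0.163 -0.324  1.459]
dp [-0.0613  0.0868 -0.1072] rv [0.0767 0.002  0.1677]
0.0 [ 0.617 -0.057 -0.768 -0.099 -0.08   1.678] now [ 0.466 -0.113 -0.621  0.163 -0.324  1.459]
dp [-0.0611  0.0864 -0.1572] rv [0.0766 0.0061 0.2724]
0.0 [ 0.361  0.06  -0.511 -0.808 -0.362  2.616] now [ 0.466 -0.113 -0.621  0.163 -0.324  1.459]
dp [-0.0613  0.0868 -0.1572] rv [0.0767 0.002  0.1677]
0.0 [ 0.535  0.034 -0.647 -0.533 -0.13   2.167] now [ 0.466 -0.113 -0.621  0.163 -0.324  1.459]
dp [-0.0611  0.0864 -0.2072] rv [0.0766 0.0061 0.2724]
0.0 [ 0.264  0.154 -0.493 -1.034 -0.379  2.918] now [ 0.466 -0.113 -0.621  0.163 -0.324  1.459]
dp [-0.0613  0.0868 -0.2072] rv [0.0767 0.002  0.1677]
0.0 [ 0.371  0.132 -0.546 -0.955 -0.222  2.699] now [ 0.466 -0.113 -0.621  0.163 -0.324  1.459]
```

```bash
python3 -m jog '[[[-0.0125,0.0175,-0.01,0.0155,0.001,0.0475,0],[-0.0125,0.0175,-0.01,0.0155,0.001,0.0475,0],[-0.0125,0.0175,-0.01,0.0155,0.001,0.0475,0],[-0.0125,0.0175,-0.01,0.0155,0.001,0.0475,0],[-0.011,0.0165,-0.007,0.0145,0.001,0.0475,0],[0,0,0,0,0,0,0]]]' 35; python3 q.py; python3 rod.py; python3 tgt.py 40 .16
```

```text
t: 11.58
eef_pos: [0.5597, 0.1654, 0.2912]
ee_rot: [-2.363, 0.0, -0.873]
force: [0.5, -1.4, 0.5]
width: 0.0078
q [ 0.53  -0.118 -0.56  -0.326 -0.376  1.995] [-0.01 -0.    0.    0.06  0.02 -0.05]
p [0.55968375 0.1654182  0.29115987] tz [ 0.5379828   0.45130105 -0.71197041] dir [1.10443178e-03 9.80777865e-04 9.99998907e-01] rotfix [ 0.00098078 -0.00110443  0.        ] foot [0.56316062 0.167925   0.17173384] to holder [ 0.00033938  0.001075   -0.15973384] [ 0.52220704 -1.36554113  0.52591225]
dp [0.0002 0.001  0.0003] rv [ 0.0009 -0.0012  0.0003]
0.0 [ 0.532 -0.118 -0.561 -0.325 -0.373  1.993] now [ 0.53  -0.118 -0.56  -0.326 -0.376  1.995]
```

Now right above the holder; check the alignment in both fixed views.

```bash
python3 -m jog '[[[0,0.001,-0.03,0,0,0,0],[0,0,-0.03,0,0,0,0],[0,0,-0.03,0,0,0,0],[0,0,0,0,0,0,0]]]' 35;python3 tgt.py 40 .07
python3 - <<'E'
from h import *
s=grab_frame("scene");crop(s["pixels"],160,90,280,210,5,"pics/s7.png")
t=grab_frame("top");crop(t["pixels"],140,110,260,230,5,"pics/t7.png")
w=grab_frame("wrist");crop(w["pixels"],180,190,330,320,5,"pics/w7.png")
z=np.load("rod.npz");p,r=pose();Rc=R.from_euler('xyz',r).as_matrix()
print(proj(s,p+Rc@(z["top"]-.15*z["d"])),proj(s,[.5635,.169,.058]))
E
```

```text
t: 12.08
eef_pos: [0.5597, 0.165, 0.1995]
ee_rot: [-2.366, 0.001, -0.875]
force: [0.3, -0.0, -0.5]
width: 0.0081
dp [0.0002 0.0014 0.0019] rv [ 0.0023 -0.0042  0.0022]
0.0 [ 0.443  0.015 -0.554 -0.653 -0.297  2.386] now [ 0.443  0.017 -0.556 -0.647 -0.296  2.378]
[[202.54327965 178.84592082]] [[202.65505701 186.69545886]]
```

View pics/s7.png

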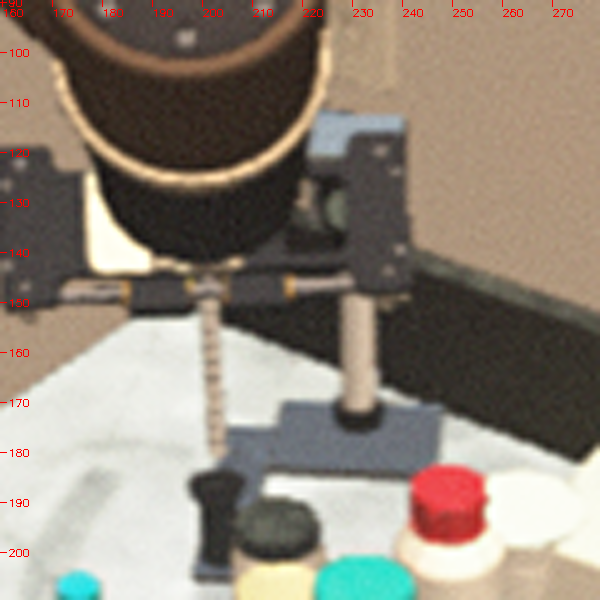

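View pics/t7.png

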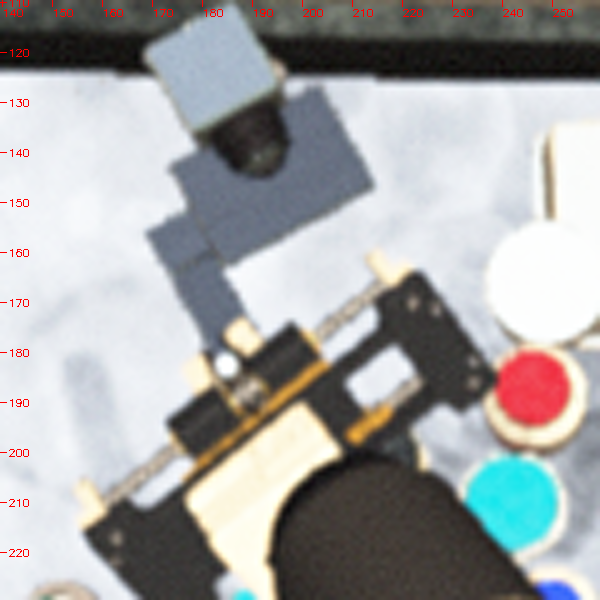

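View pics/w7.png

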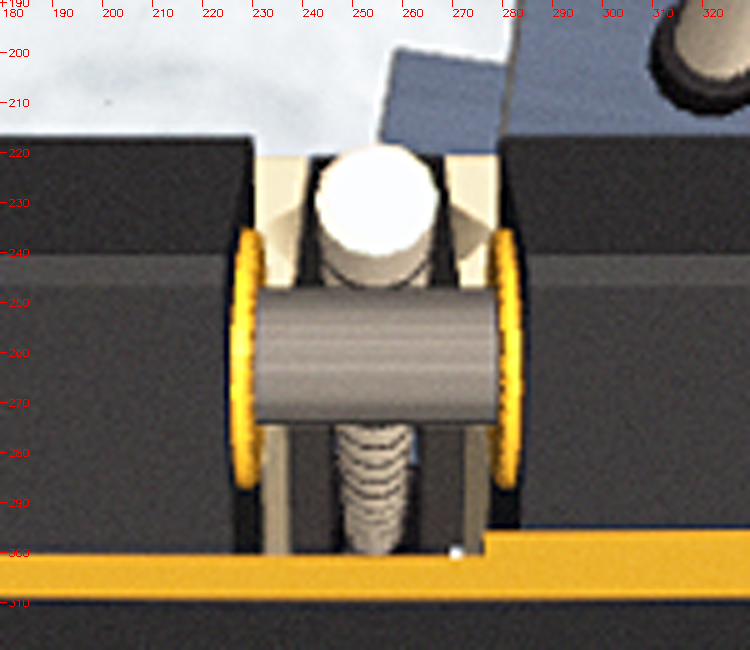

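Run:
```python
from h import *
z=np.load("rod.npz");p,r=pose();Rc=R.from_euler('xyz',r).as_matrix();T=p+Rc@z["top"];t=grab_frame("top")
print("rod top fk",T,"by top cam",atz(t,(185.1,182.1),T[2]),"cup by top cam",atz(t,(192.5,190.25),.058))
s=grab_frame("scene");F=T-.15*Rc@z["d"];print("foot fk",F,"scene cam",atz(s,(202.7,179.3),F[2]),"cup",atz(s,(202.9,186.3),.058))
```

```text
rod top fk [0.56420144 0.16877519 0.23364794] by top cam [0.56168703 0.16652127 0.23364794] cup by top cam [0.56201934 0.170249   0.058     ]
foot fk [0.56444922 0.16865093 0.0836482 ] scene cam [0.56304202 0.16700118 0.0836482 ] cup [0.5653012  0.16958373 0.058     ]
```

```bash
python3 -m jog '[[[0.0008,0.003,-0.01,0.001,-0.004,0,0],[0,0,-0.012,0,0,0,0],[0,0,-0.012,0,0,0,0],[0,0,-0.01,0,0,0,0],[0,0,0,0,0,0,0]]]' 35;python3 rod.py
python3 - <<'E'
from h import *
s=grab_frame("scene");crop(s["pixels"],160,90,280,210,5,"pics/s8.png")
E
```

```text
t: 12.95
eef_pos: [0.561, 0.1693, 0.1582]
ee_rot: [-2.358, -0.002, -0.872]
force: [-0.6, 0.1, 0.3]
width: 0.0078
p [0.56097674 0.16930628 0.15820763] tz [ 0.54184553  0.45274391 -0.70811466] dir [-4.65717431e-03 -6.68260946e-04  9.99988929e-01] rotfix [-0.00066826  0.00465717  0.        ] foot [0.5651403  0.17201182 0.03880791] to holder [-0.0016403  -0.00301182 -0.02680791] [-0.60045968  0.08258026  0.27815103]
```

View pics/s8.png

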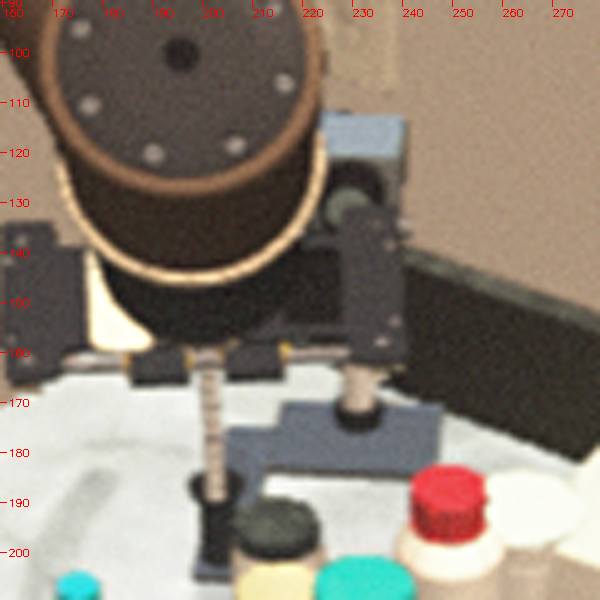

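```bash
python3 -m jog '[[[0,0,-0.007,0,0.003,0,0],[0,0,-0.007,0,0,0,0],[0,0,-0.006,0,0,0,0],[0,0,0,0,0,0,0]]]' 35;python3 rod.py; python3 q.py
```

```text
t: 13.5
eef_pos: [0.561, 0.1695, 0.1384]
ee_rot: [-2.36, -0.001, -0.872]
force: [0.4, 0.3, -1.0]
width: 0.008
p [0.5609927  0.1694835  0.13842355] tz [ 0.53982131  0.45295467 -0.7095245 ] dir [-2.10527986e-03 -6.03956279e-04  9.99997599e-01] rotfix [-0.00060396  0.00210528  0.        ] foot [0.5648503  0.17218308 0.01901342] to holder [-0.0013503  -0.00318308 -0.00701342] [ 0.42783898  0.29245652 -0.99787092]
q [ 0.317  0.134 -0.51  -0.984 -0.321  2.809] [ 0.   -0.01  0.    0.01  0.   -0.01]
```

```bash
python3 -m jog '[[[0,0,-0.003,0,0,0,0],[0,0,-0.003,0,0,0,0],[0,0,0,0,0,0,0]]]' 35;python3 -m jog '[[[0,0,-0.002,0,0,0,0],[0,0,0,0,0,0,0]]]' 35;python3 -m jog '[[[0,0,-0.002,0,0,0,0],[0,0,0,0,0,0,0]]]' 35;python3 rod.py
```

```text
t: 13.88
eef_pos: [0.5608, 0.1696, 0.1317]
ee_rot: [-2.36, -0.0, -0.872]
force: [-0.0, 0.6, -0.3]
width: 0.0081
t: 14.12
eef_pos: [0.5615, 0.1697, 0.1306]
ee_rot: [-2.359, -0.001, -0.872]
force: [-0.8, -0.8, 3.1]
width: 0.0081
t: 14.38
eef_pos: [0.5628, 0.1701, 0.1304]
ee_rot: [-2.356, -0.002, -0.872]
force: [-2.0, 0.0, 12.3]
width: 0.0078
p [0.56283686 0.1701269  0.13035844] tz [ 0.54288921  0.453812   -0.70663001] dir [-0.00626969 -0.00201494  0.99997831] rotfix [-0.00201494  0.00626969  0.        ] foot [0.56719239 0.172994   0.01096934] to holder [-0.00369239 -0.003994    0.00103066] [-1.98404954  0.03760577 12.28935612]
```

```bash
python3 -m jog '[[[0,0,0.0015,0,0,0,0],[0,0,0,0,0,0,0.3],[0,0,0,0,0,0,0.35],[0,0,0,0,0,0,0.35],[0,0,0,0,0,0,0.35]]]' 35;python3 - <<'E'
from h import *
w=grab_frame("wrist");crop(w["pixels"],150,170,360,320,3.5,"pics/w9.png")
E
python3 q.py
```

```text
t: 15.0
eef_pos: [0.5607, 0.1696, 0.1291]
ee_rot: [-2.36, -0.0, -0.872]
force: [-0.1, -0.0, -0.7]
width: 0.0306
q [ 0.296  0.152 -0.506 -1.031 -0.328  2.871] [ 0.  0.  0. -0.  0.  0.]
```

View pics/w9.png

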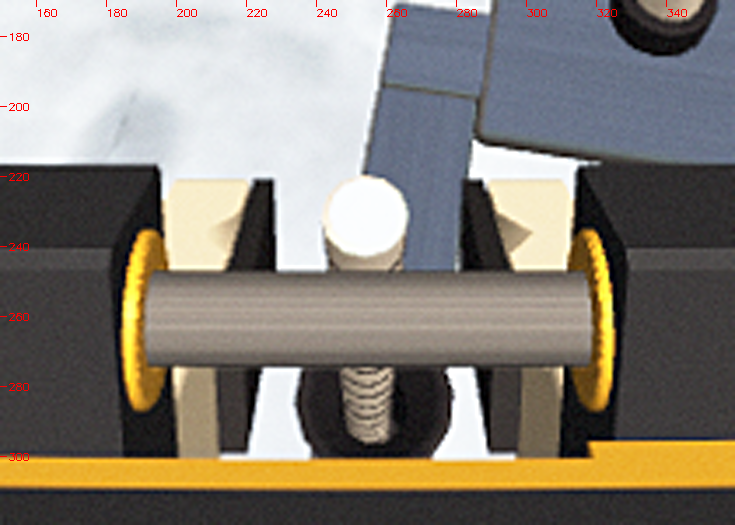

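```bash
python3 -m jog '[[[-0.0108,-0.009,0.0141,0,0,0,0.35],[-0.0108,-0.009,0.0141,0,0,0,0.35],[-0.0108,-0.009,0.0141,0,0,0,0.35],[-0.0108,-0.009,0.0141,0,0,0,0.35],[-0.0108,-0.009,0.0141,0,0,0,0.35],[-0.01,0,0.02,0,0,0,0.6],[-0.01,0,0.03,0,0,0,1]]]' 35; python3 q.py
python3 - <<'E'
from h import *
s=grab_frame("scene");crop(s["pixels"],120,90,270,220,5,"pics/s10.png")
w=grab_frame("wrist");cv2.imwrite("pics/w10.png",w["pixels"][:,:,::-1])
p=pose();np.savez("w10.npz",p=p[0],r=p[1],px=w["pixels"]);print(p)
E
cat > plan2.py <<'E'
from kin import *
c=np.load("cam.npz");v=c["v"];yaw=c["x"][2]
u=np.array([np.cos(yaw),np.sin(yaw),0]); a=-.5*u+np.array([0,0,np.sqrt(.75)])
qc=monitor.get_state()["q"];rng=np.random.default_rng(1)
seeds=[qc]+[rng.uniform(lo,hi) for _ in range(8)]+[np.array([.4,.2,-.8,A,-.5,b]) for A in (-2.8,-1.5,-.7,0,.8,1.6) for b in (-2.5,-1,0,1,2.5)]
def vR(psi): # tool z=-a, x at angle psi from camera -y dir
    tz=-a; y0=np.cross([0,0,1.],u)  # camera +y
    x0=-y0; y=np.cross(tz,x0); x=np.cos(psi)*x0+np.sin(psi)*y
    return np.c_[x,np.cross(tz,x),tz]
if __name__=="__main__":
  print("a",a,"v",v)
  n=np.array([.443,.282,0])
  for psi in range(-90,90,30):
    Rt=vR(np.radians(psi)); g=v+.006*a; p=g+.006*a  # grasp 36mm above bottom
    b=ik(p,Rt,seeds)[0]; b2=ik(p+[0,0,.08],Rt,[b[1]])[0]
    # nest pose: undo tilt
    U=R.align_vectors([[0,0,1]],[a])[0].as_matrix()@Rt
    b3=ik(np.array([n[0],n[1],.046]),U,[b[1]]+seeds)[0]
    print(psi,p.round(3),round(b[0],3),b[1].round(2),"| up",round(b2[0],3),b2[1].round(2),"| nest",round(b3[0],3),b3[1].round(2))
E
python3 plan2.py
```

```text
t: 15.92
eef_pos: [0.4866, 0.1242, 0.25]
ee_rot: [-2.361, 0.001, -0.873]
force: [-0.4, -1.1, 0.1]
width: 0.0454
q [ 0.513 -0.223 -0.712 -0.405 -0.334  2.087] [ 0.71 -0.67 -0.41  1.54  0.08 -1.97]
(array([0.48661648, 0.12506729, 0.2531921 ]), array([-2.35513441e+00, -1.91197492e-03, -8.70761553e-01]))
a [-0.42874588 -0.25724886  0.8660254 ] v [0.59648728 0.11206134 0.18      ]
-90 [0.591 0.109 0.19 ] 0.001 [ 0.49  0.08 -0.61 -0.07 -0.37 -3.03] | up 0.007 [ 0.48 -0.01 -0.49 -0.07 -0.57 -3.03] | nest 0.0 [ 0.94  0.35 -0.56 -0.   -0.66  2.74]
-60 [0.591 0.109 0.19 ] 0.0 [ 0.49  0.08 -0.61 -0.07 -0.37  2.73] | up 0.0 [ 0.49 -0.02 -0.5  -0.05 -0.56  2.7 ] | nest 0.0 [ 0.94  0.35 -0.56  0.   -0.66  2.22]
-30 [0.591 0.109 0.19 ] 0.0 [ 0.49  0.08 -0.61 -0.07 -0.37  2.2 ] | up 0.0 [ 0.49 -0.02 -0.5  -0.05 -0.56  2.18] | nest 0.0 [ 0.94  0.35 -0.56 -0.   -0.66  1.69]
0 [0.591 0.109 0.19 ] 0.0 [ 0.49  0.08 -0.61 -0.07 -0.37  1.68] | up 0.0 [ 0.49 -0.02 -0.5  -0.05 -0.56  1.65] | nest 0.0 [ 0.94  0.35 -0.56 -0.   -0.66  1.17]
30 [0.591 0.109 0.19 ] 0.0 [ 0.49  0.08 -0.61 -0.07 -0.37  1.16] | up 0.0 [ 0.49 -0.02 -0.5  -0.05 -0.56  1.13] | nest 0.0 [ 0.94  0.35 -0.56  0.   -0.66  0.65]
60 [0.591 0.109 0.19 ] 0.0 [ 0.49  0.08 -0.61 -0.07 -0.37  0.63] | up 0.0 [ 0.49 -0.02 -0.5  -0.05 -0.56  0.61] | nest 0.0 [ 0.94  0.35 -0.56 -0.   -0.66  0.12]
```

View pics/s10.png

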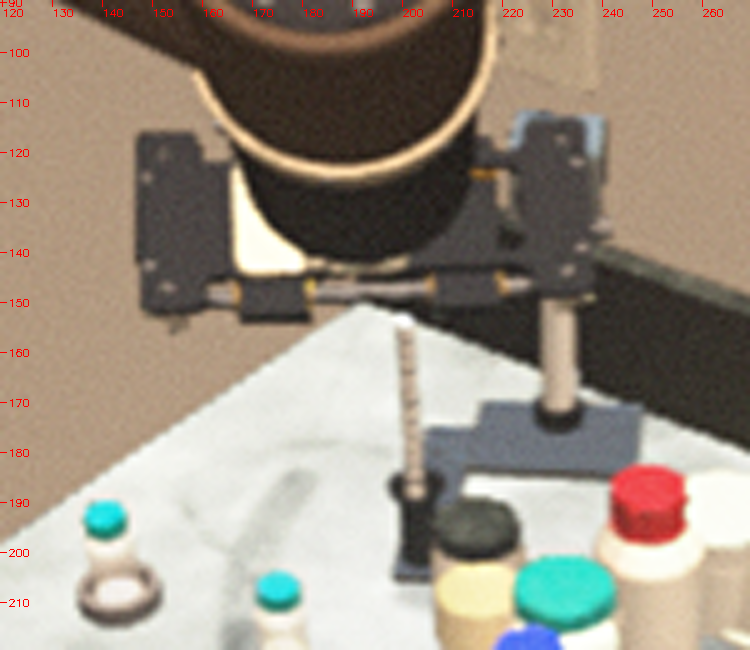

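View pics/w10.png

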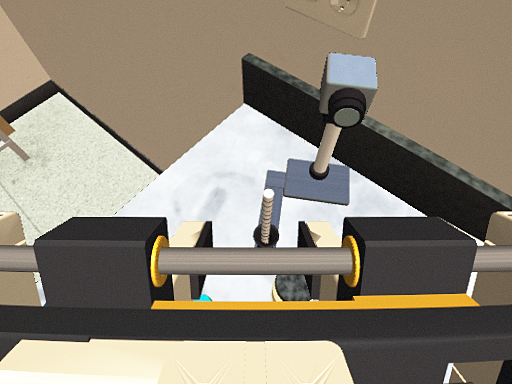

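```bash
python3 -m jog '[[[0,0.01,0,-0.084,0.1,0,1],[0,0.02,0,-0.084,0.1,0,1],[0,0.03,0,-0.084,0.1,0,1],[-0.01,0.03,0,-0.084,0.1,0,1],[-0.01,0.03,0,-0.084,0.1,0,1],[-0.01,0.025,0,-0.084,0.1,0,1],[0,0,0,0,0,0,1]]]' 35; python3 q.py
python3 - <<'E'
from h import *
p=pose();w=grab_frame("wrist");cv2.imwrite("pics/w11.png",w["pixels"][:,:,::-1])
np.savez("w11.npz",p=p[0],r=p[1],px=w["pixels"]);print(p,R.from_euler('xyz',p[1]).as_matrix()[:,2])
E
```

```text
t: 16.9
eef_pos: [0.4566, 0.2697, 0.2472]
ee_rot: [-3.123, 0.005, -0.87]
force: [-1.1, -0.3, 0.2]
width: 0.0874
q [ 0.902  0.113 -0.324 -0.002 -1.114  1.37 ] [-0.02 -0.06 -0.08  0.01  0.06  0.  ]
(array([0.45661372, 0.26968243, 0.24718132]), array([-3.12269401,  0.00538059, -0.86954893])) [ 0.01096766  0.01630235 -0.99980695]
```

View pics/w11.png

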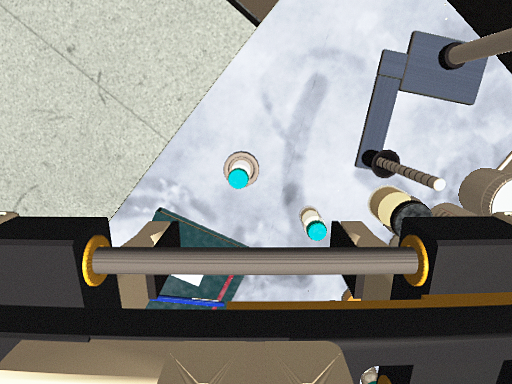

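Run:
```python
from h import *
z=np.load("w11.npz"); crop(z["px"],205,135,345,250,5,"pics/w11c.png")
```

```text
(no output)
```

View pics/w11c.png

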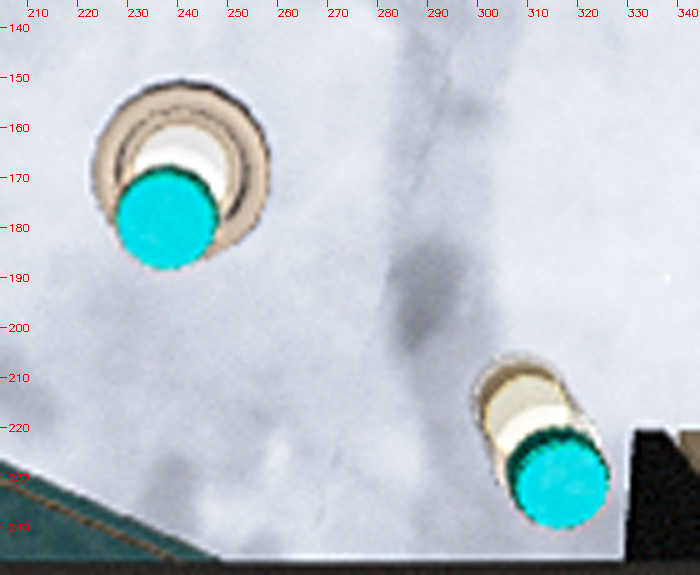

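Run:
```python
from h import *
z=np.load("w11.npz");P=(z["p"],z["r"]);w=grab_frame("wrist")
print("cap",atz(w,(238.1,177.9),.064,P),"nest",atz(w,(240.7,168.5),.014,P),"by1",atz(w,(316.1,230.9),.06,P))
a=atz(w,(228.1,177.9),.064,P);b=atz(w,(248.3,177.9),.064,P);print("cap dia",np.linalg.norm(a-b))
p=pose();print(p,"delta",atz(w,(238.1,177.9),.064,P)-p[0])
```

```text
cap [0.44523383 0.28347808 0.064     ] nest [0.44652779 0.28419471 0.014     ] by1 [0.45453928 0.17342091 0.06      ]
cap dia 0.02223899647989322
(array([0.45602905, 0.26717498, 0.24763865]), array([-3.12009726,  0.00529161, -0.87132537])) delta [-0.01079522  0.0163031  -0.18363865]
```

```bash
python3 -m jog '[[[-0.0105,0.0165,-0.03,-0.018,0.013,-0.079,1],[0,0,-0.04,0,0,-0.079,1],[0,0,-0.03,0,0,0,1],[0,0,0,0,0,0,1],[0,0,0,0,0,0,1]]]' 35; python3 q.py
python3 - <<'E'
from h import *
p=pose();w=grab_frame("wrist");cv2.imwrite("pics/w12.png",w["pixels"][:,:,::-1])
np.savez("w12.npz",p=p[0],r=p[1],px=w["pixels"]);print(p,R.from_euler('xyz',p[1]).as_matrix()[:,2])
print(proj(w,[.4455,.2837,.064],p))
E
```

```text
t: 17.62
eef_pos: [0.4463, 0.2834, 0.1504]
ee_rot: [-3.138, -0.001, -1.03]
force: [-0.5, 0.8, 0.8]
width: 0.0876
q [ 0.939  0.209 -0.452  0.003 -0.907  1.171] [ 0.   -0.01  0.01 -0.    0.   -0.  ]
(array([0.44630759, 0.28335321, 0.15044745]), array([-3.13779160e+00, -1.13581992e-03, -1.03022845e+00])) [ 3.84359102e-03  9.82239941e-04 -9.99992131e-01]
[[251.68485547 203.39782139]]
```

View pics/w12.png

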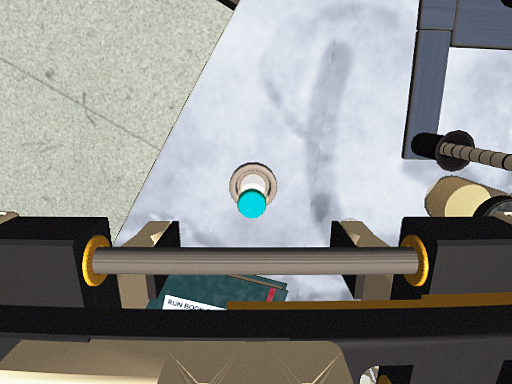

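```bash
python3 -m jog '[[[-0.0005,0.0003,-0.03,0,0,0,1],[0,0,-0.03,0,0,0,1],[0,0,-0.025,0,0,0,1],[0,0,-0.015,0,0,0,1],[0,0,-0.0074,0,0,0,1],[0,0,0,0,0,0,1],[0,0,0,0,0,0,0],[0,0,0,0,0,0,0],[0,0,0,0,0,0,0],[0,0,0,0,0,0,0],[0,0,0,0,0,0,0],[0,0,0,0,0,0,0],[0,0,0,0,0,0,0],[0,0,0,0,0,0,0],[0,0,0,0,0,0,0]]]' 20; python3 q.py
python3 - <<'E'
from h import *
p=pose();w=grab_frame("wrist");crop(w["pixels"],150,170,360,320,3.5,"pics/w13.png")
print(p,monitor.get_state()["width"],monitor.get_state()["force"])
E
```

```text
t: 19.55
eef_pos: [0.4452, 0.2838, 0.0415]
ee_rot: [-3.14, -0.002, -1.03]
force: [0.3, 0.1, -0.3]
width: 0.0262
q [ 0.941  0.356 -0.563  0.004 -0.651  1.168] [0. 0. 0. 0. 0. 0.]
(array([0.44520273, 0.28376513, 0.04154945]), array([-3.13999254e+00, -1.69648219e-03, -1.03013243e+00])) 0.026412936753855334 [-0.04488238  0.35757229 -0.46436734]
```

View pics/w13.png

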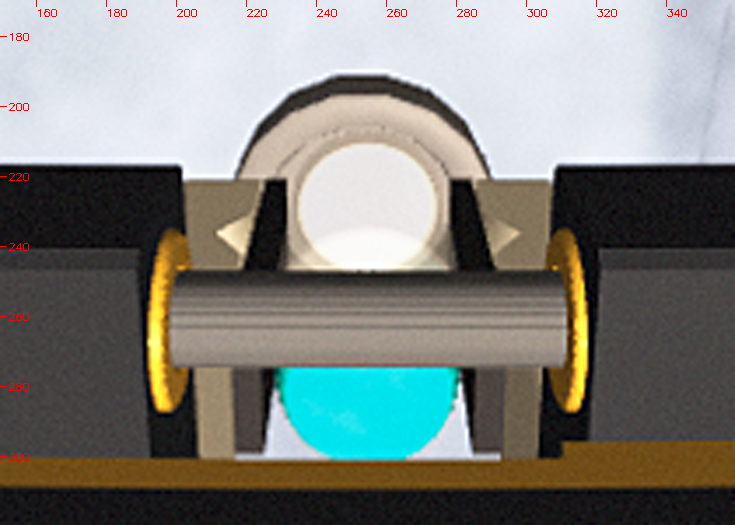

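```bash
python3 -m jog '[[[0,0,0.01,0,0,0,0],[0,0,0.02,0,0,0,0],[0,0,0.04,0,0,0,0],[0,0,0.05,0,0,0,0],[0,0,0.05,0,0,0,0],[0,0,0.05,0,0,0,0],[0,0,0.02,0,0,0,0],[0,0,0,0,0,0,0]]]' 20; python3 q.py
python3 - <<'E'
from h import *
w=grab_frame("wrist");crop(w["pixels"],150,170,360,320,3.5,"pics/w14.png");s=grab_frame("scene");crop(s["pixels"],60,20,260,220,3.5,"pics/s14.png")
E
```

```text
t: 20.6
eef_pos: [0.4456, 0.2842, 0.284]
ee_rot: [-3.136, -0.0, -1.03]
force: [0.2, 0.2, -1.3]
width: 0.0261
q [ 0.941  0.092 -0.263  0.003 -1.21   1.17 ] [ 0.    0.03 -0.05 -0.02  0.03 -0.  ]
```

View pics/w14.png

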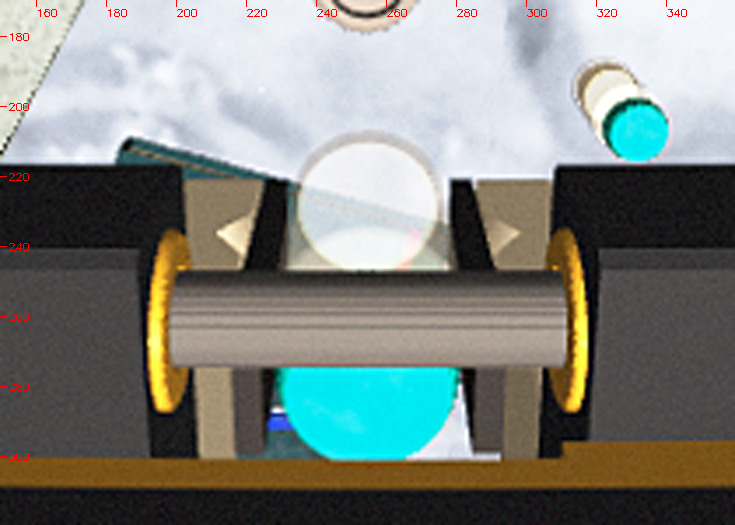

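View pics/s14.png

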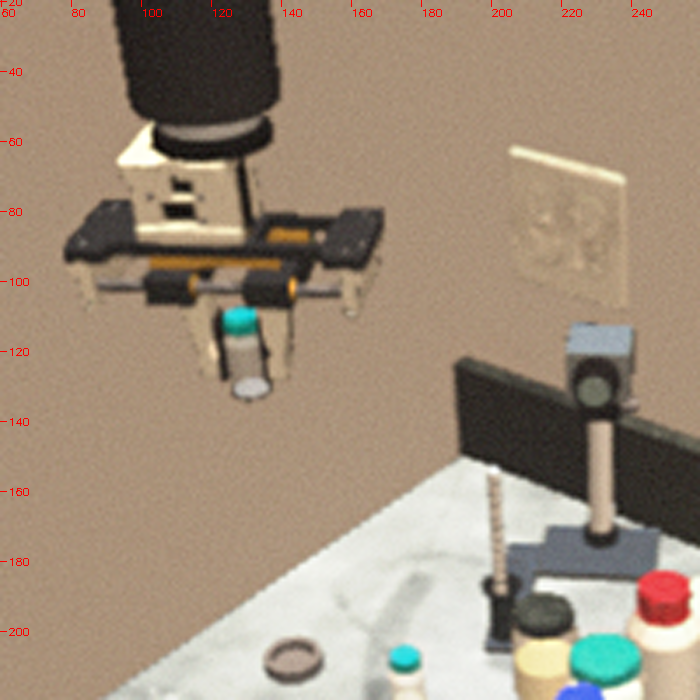

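```bash
python3 -m jog '[[[0.02,-0.02,0,0,0,0,0],[0.025,-0.03,0,0,0,0,0],[0.025,-0.03,0,0.045,-0.0748,0,0],[0.025,-0.03,0,0.045,-0.0748,0,0],[0.025,-0.03,0,0.045,-0.0748,0,0],[0.015,-0.02,0,0.045,-0.0748,0,0],[0.012,-0.014,0,0.045,-0.0748,0,0],[0,0,0,0.045,-0.0748,0,0],[0,0,0,0,0,0,0],[0,0,0,0,0,0,0]]]' 20; python3 q.py
python3 - <<'E'
from h import *
p=pose();w=grab_frame("wrist");cv2.imwrite("pics/w15.png",w["pixels"][:,:,::-1])
np.savez("w15.npz",p=p[0],r=p[1],px=w["pixels"]);print(p,R.from_euler('xyz',p[1]).as_matrix().round(4))
z=np.load("w10.npz");crop(z["px"],260,40,390,250,3.5,"pics/w10c.png")
crop(w["pixels"],180,100,330,220,5,"pics/w15c.png")
E
```

```text
t: 21.95
eef_pos: [0.5922, 0.1099, 0.2811]
ee_rot: [-2.618, -0.001, -1.031]
force: [1.6, 0.3, -0.0]
width: 0.0262
q [ 0.493 -0.024 -0.485 -0.04  -0.587  1.646] [ 0.    0.    0.02  0.    0.   -0.  ]
(array([0.59218506, 0.10987014, 0.28109267]), array([-2.61834674e+00, -1.15224095e-03, -1.03050927e+00])) [[ 0.5144 -0.7425  0.429 ]
 [-0.8576 -0.4461  0.2562]
 [ 0.0012 -0.4997 -0.8662]]
```

View pics/w15.png

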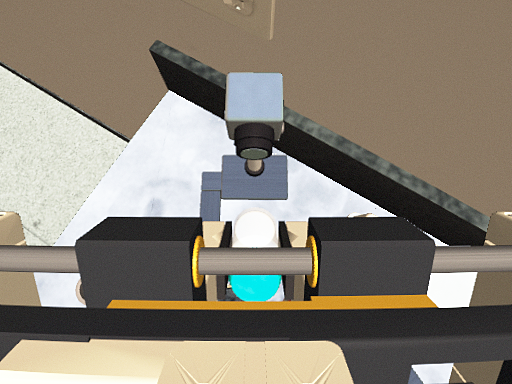

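View pics/w10c.png

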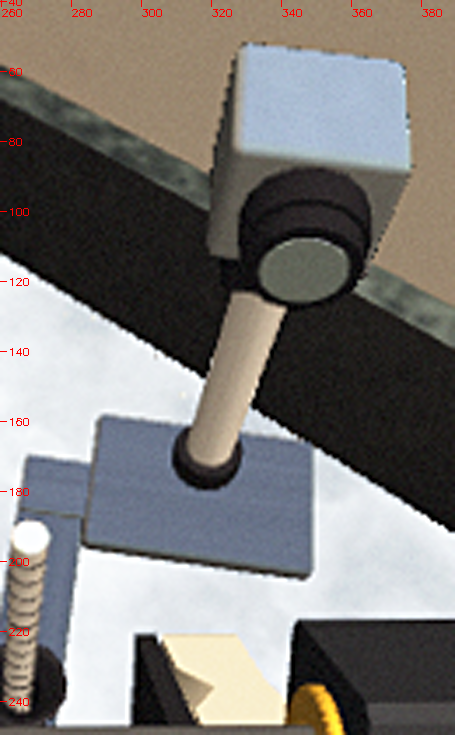

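View pics/w15c.png

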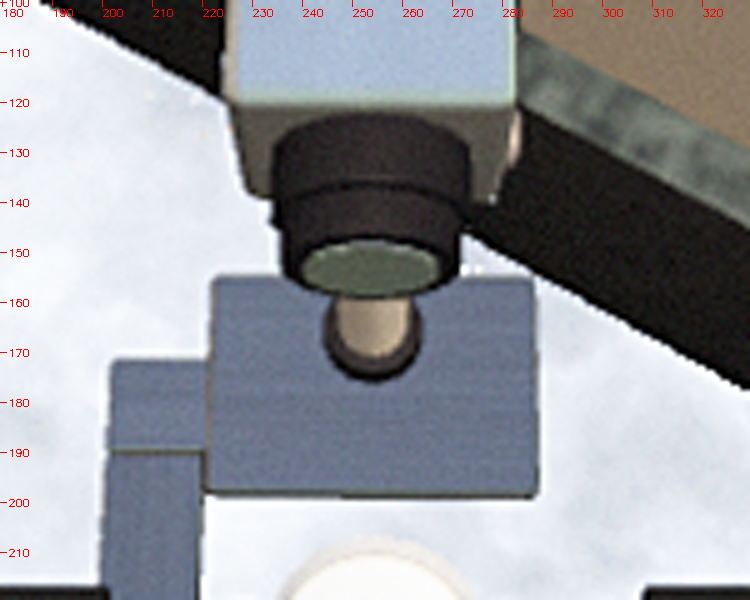

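Run:
```python
from h import *
w=grab_frame("wrist");s=grab_frame("scene")
rs=[]
for n,uv in (("w6",(251.2,193.2)),("w10",(346.4,116.9)),("w15",(254.1,153.5))):
    z=np.load(n+".npz");P=(z["p"],z["r"]);rs.append(ray(w,uv,P)); print(n,"lens at z.18",atz(w,uv,.18,P))
rs.append(ray(s,(229.1,131.3)))
print(tri(rs),tri(rs[:3]))
z=np.load("w15.npz");P=(z["p"],z["r"])
q=lambda x,y:(179.5+x/5,99.5+y/5)
e=atz(w,q(210,495),.0,P)-atz(w,q(538,497),.0,P);print("base front edge normal az",np.degrees(np.arctan2(e[1],e[0]))-90)
e=atz(w,q(235,102),.203,P)-atz(w,q(517,102),.203,P);print(np.degrees(np.arctan2(e[1],e[0]))-90,np.linalg.norm(e), "mid",(atz(w,q(235,102),.203,P)+atz(w,q(517,102),.203,P))/2)
z=np.load("w11.npz");P=(z["p"],z["r"])
```

```text
w6 lens at z.18 [0.67333491 0.15799572 0.18      ]
w10 lens at z.18 [0.67116975 0.15918845 0.18      ]
w15 lens at z.18 [0.67349565 0.15760434 0.18      ]
(array([0.67270211, 0.15820722, 0.18093612]), [np.float64(0.0003903719542392032), np.float64(0.0020349952386626655), np.float64(0.0009268359928665481), np.float64(0.00121434601390747)]) (array([0.67437889, 0.15884322, 0.17699176]), [np.float64(0.000605455687933779), np.float64(0.0012359714835683273), np.float64(0.0006327262741704422)])
base front edge normal az 30.686969457152045
31.06533951807495 0.04834304810365867 mid [0.69239333 0.16835741 0.203     ]
```

```bash
python3 -m jog '[[[0,0,-0.015,0,0,0,0],[0,0,-0.02,0,0,0,0],[0,0,-0.02,0,0,0,0],[0,0,-0.02,0,0,0,0],[0.0005,0,-0.0126,0,0,0,0],[0,0,-0.007,0,0,0,0],[0,0,0,0,0,0,0],[0,0,0,0,0,0,0]]]' 20; python3 q.py
python3 - <<'E'
from h import *
p=pose();w=grab_frame("wrist");print(p,R.from_euler('xyz',p[1]).as_matrix().round(4))
np.savez("w16.npz",p=p[0],r=p[1],px=w["pixels"])
crop(w["pixels"],180,150,330,310,4.5,"pics/w16.png")
s=grab_frame("scene");crop(s["pixels"],160,60,280,210,5,"pics/s16.png")
t=grab_frame("top");crop(t["pixels"],140,100,260,220,5,"pics/t16.png")
E
```

```text
t: 23.1
eef_pos: [0.5931, 0.11, 0.1877]
ee_rot: [-2.615, -0.001, -1.031]
force: [-0.1, -0.5, -0.1]
width: 0.0267
q [ 0.492  0.081 -0.611 -0.067 -0.354  1.676] [ 0. -0.  0. -0. -0.  0.]
(array([0.59310867, 0.10997933, 0.18767662]), array([-2.61509466e+00, -1.15777227e-03, -1.03071688e+00])) [[ 0.5142 -0.7412  0.4315]
 [-0.8577 -0.4451  0.2575]
 [ 0.0012 -0.5025 -0.8646]]
```

View pics/w16.png

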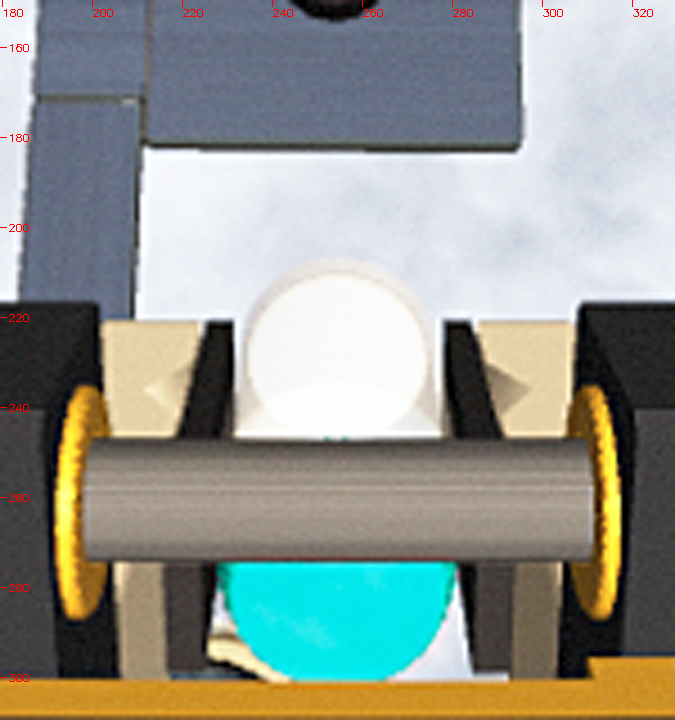

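View pics/s16.png

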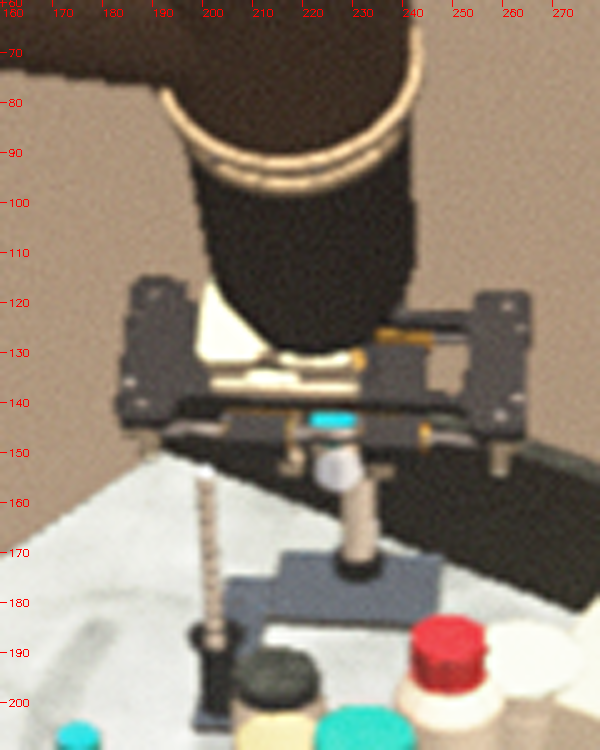

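View pics/t16.png

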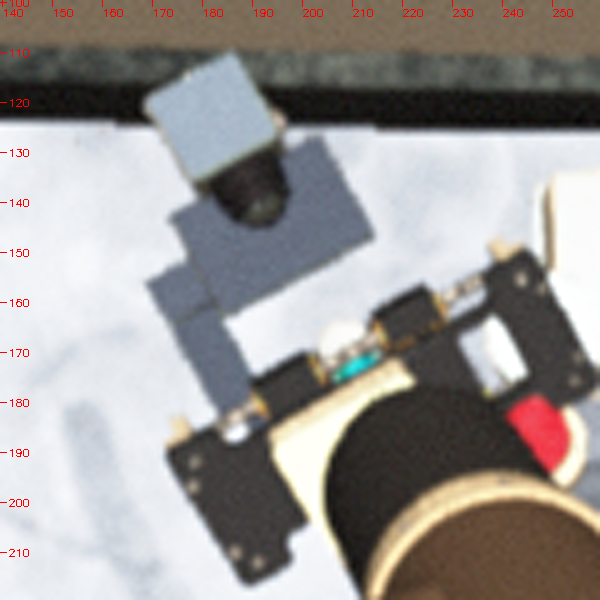

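Run:
```python
from h import *
z=np.load("w16.npz");w=grab_frame("wrist");img=z["px"].copy()
H=w["hand_eye"]; I=(np.zeros(3),np.zeros(3)) # tool frame as world
th=np.linspace(0,2*np.pi,60)
big=cv2.resize(img[180:310,200:310],None,fx=5,fy=5,interpolation=cv2.INTER_CUBIC)[:,:,::-1].copy()
for zz,rr,col in ((.0375,.0135,(0,0,255)),(-.0225,.011,(255,0,0)),(.0075,.0135,(0,255,0))):
    P=np.c_[rr*np.cos(th),rr*np.sin(th),np.full(60,zz)]; uv=proj(w,P,I)
    cv2.polylines(big,[((uv-[199.5,179.5])*5).astype(np.int32)],True,col,1)
cv2.imwrite("pics/ov.png",big)
```

```text
(no output)
```

View pics/ov.png

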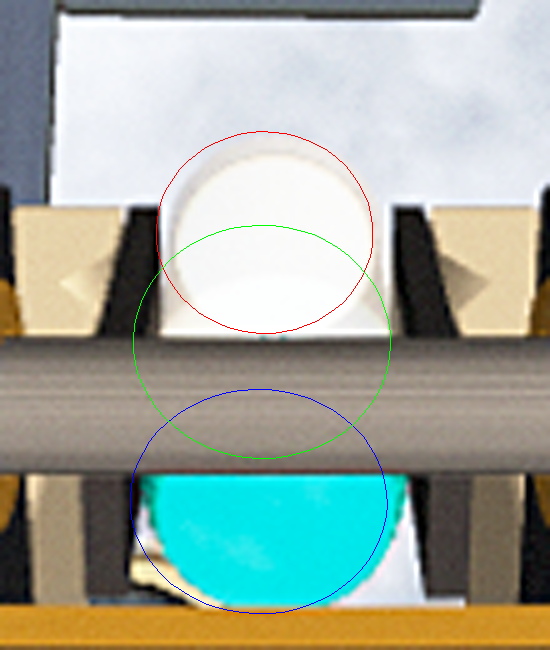

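```bash
python3 -m jog '[[[-0.0004,0.0006,-0.0012,0,0,0,0],[0,0,0,0,0,0,0],[0,0,0,0,0,0,0],[0,0,0,0,0,0,0],[0,0,0,0,0,0,0]]]' 20
python3 - <<'E'
from h import *
s=monitor.get_state();M=R.from_euler('xyz',s["ee_rot"]).as_matrix()
print("middle",s["eef_pos"]+.0075*M[:,2],"tilt",np.degrees(np.arccos(-M[2,2])),"az",np.degrees(np.arctan2(M[1,2],M[0,2])),np.abs(s["qd"]).max(),s["width"])
f=grab_frame("scene");crop(f["pixels"],110,80,350,290,3.2,"pics/s17.png")
E
```

```text
t: 23.92
eef_pos: [0.5923, 0.1104, 0.1858]
ee_rot: [-2.616, -0.001, -1.031]
force: [-0.3, -0.6, -0.1]
width: 0.0264
middle [0.59556142 0.11234598 0.17927115] tilt 30.103363122072533 az 30.844630378838534 0.0020500945257099215 0.026426797870523423
```

View pics/s17.png

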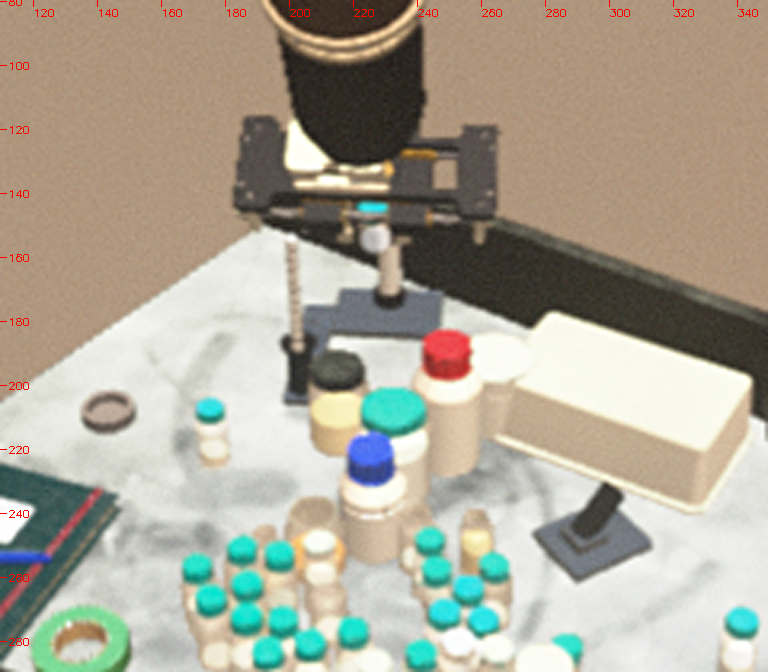

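The rod stands in the holder at (200, 155–190), the vial is in the gripper in front of the lens, and bystander vials 1 and 2 are where they were, at (173, 210) and (341, 275). I'm handing it in.

```bash
python3 -c "
from station import job_done;print(job_done())"
```

```text
the job is handed in; nothing more can be done
None
```

I handed the job in at about 24 s. The rod stands foot down in the holder, released, and the arm is still holding the sample vial in front of the lens.

**Rod:** I pulled it out of the sloped stand along its axis, turned it upright and lowered it into the cup. It touched the floor with the foot at about 11–12 mm and a push of about 12 N. In the last scene picture it is still standing.

**Vial:** I picked it from the nest, gripping 26.4 mm across its 27 mm body, and it did not slip. My last check put its middle at about (0.5956, 0.1123, 0.179), within about 1 mm of the view pose I estimated. It leans 30.1° directly away from the lens, and the arm was at rest.

**Checks that disagreed:**
- The separate camera estimates of the lens position differed by 2–5 mm along the line of sight and 1–3 mm sideways. I used a weighted middle, so the true error could be a millimetre or two.
- The wrist camera showed the vial about 1–2 mm off to one side, although it was centred between the pads. I took that as a calibration error.
- My first attempt to tilt the rod upright put the arm near a joint limit and it drifted a few centimetres in free space. I switched to an approach from another side, and nothing was touched.

The two loose vials appear not to have moved, and no contact with the camera showed in the force readings or pictures.

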